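Fetch the dish from behind the pots on the kiln shelf

ROBOT

A 6-joint arm with a two-finger parallel gripper is mounted at the origin on the work surface. World frame = base frame: x ahead of the robot, y to its left, z up, the work surface at z = 0. Lengths are in m, angles in degrees, forces in N, time in s.
With the tool pointing down it reaches from about 0.4 to 0.825 m from the base axis. Payload 7 kg.
Tool frame: the origin (TCP) lies at the very end of the fingers, on their centre line; the grasp point (between the pads) lies hold_point_z behind it (hold_point_z is the distance from the TCP to the grasp point, in m); z points along the fingers, y is the direction in which the jaws open and shut (so a half turn about z gives the same grasp; the last joint's range is limited). The gripper opens to 88 mm and grips with 3 to 60 N. Pads are 19 mm wide; open, the fingers measure 130 mm over their backs; the gripper's body (78 mm by 193 mm) begins 47 mm behind the grasp point.
Start: joints at [-49.555, 20.546, 0.682, 0, -70.136, -16.507], TCP at [0.274, -0.617, 0.227] pointing down, gripper open.
Joint ranges: [-176.03, 176.03], [-82.01, 121.73], [-58.28, 71.71], [-173.87, 95.51], [-174.79, -0.11], [-173.66, 173.66]. Speed limits (degrees/s): [136.94, 136.94, 172.46, 180, 180, 180].

INTERFACE

Orientations are given as [roll, pitch, yaw] about the fixed x, y, z axes, in that order (R = Rz(yaw) Ry(pitch) Rx(roll)).
In Python, from plant import get_obs, snapshot, close_job, hold_point_z gives the robot as it stands. The module is installed in compiled form; this text tells all that it offers.
- The arm moves only by the tool jog_arm, never from a script. Its argument "commands" is a list of rows, each a list of 4 numbers: the shift along the world's x, y, z in mm, then the turn about the world's z in degrees. In form: [[x, y, z, turn], ...]. A call has exactly 10 rows; each row shifts and turns the commanded pose from where the row before left it; what a row does not reach is not made up. A row lasts 1/12 s, in which the tool goes at most 41.7 mm and 7.16 degrees, less where a joint would pass 70% of its speed; a pose out of reach is approached as far as the arm can. A call is refused whole if a number of a shift passes 41.7 or a number of a turn 7.16, either way. A call with a gripper value outside its range is refused whole. "fingers" is the finger opening in mm, from 0 to 87.6, set as the call begins (left out, the last holds). The fingers move at their own pace and stop on an object; the grip force is fixed at half the most. Time passes only in rows, so rows that do not move let the fingers close, or fill a call up. It gives the time, the measured TCP pose, the force and the opening at its end, in the units of the state.
- get_obs(): the state, without advancing time (a new reading comes with each control period).
- snapshot(name): name is "side" or "top" or "wrist"; returns a dict with "image" (400x640x3 uint8, red, green, blue), "fov_y" (degrees; the focal length in pixels is half the picture's height over the tangent of half this angle, whatever the lens; pixels are square), "cx", "cy" (the principal point, pixels), "rvec" (rotation vector, rad) and "tvec" (3), from world to camera coordinates, as OpenCV has them; the wrist camera has in their place "mount" (4x4, takes a point from camera to tool coordinates, whose origin is the TCP and whose axes are the flange's). Camera axes: x right, y down, z forward; pixel columns grow to the right and rows downward; lengths in m; the calibration is good to about 2 mm. A picture is of the moment at which its call begins: read the wrist's pose just before it. There is no depth.
- close_job(): hands the job in, once; it reports no verdict.
The state is a dict: "clock": time; "joint_pos": joint angles; "qvel": joint speeds; "tau": joint torques, N m; "tool_pos": TCP position; "orientation": TCP orientation; "force": force on the tool from outside, world axes, zero at the start; "moment": the same for the moment, N m; "opening": finger opening in m.
Only numpy, scipy, OpenCV 4.12 (cv2) and the standard library are available. Lean on these libraries where they do the work, as an engineer would, in place of code of your own. Each camera call takes 0.05 s, during which the arm holds its last target.

TASK

The low round dish on the round kiln shelf is hemmed in by three tall pots, each standing on its own white tile. Leaving the dish where it is, first move all three pots onto the wooden board at the side; then take the dish and stand it on the middle of the banding wheel; only then put every pot back on the middle of the very tile it came from (bottle on the round tile, beaker on the six-sided one, square canister on the square one). Keep everything upright all the while, and let go of it all at the end.

Things in the scene. Friction and masses are not known exactly. Their poses are not given: they have to be found in the camera images.
- dish: Small terracotta dish with cream glaze inside, the only low pot on the kiln shelf: round, 60 mm across, 34 mm high, open top, 5 mm wall, about 0.14 kg. It stands directly on the kiln shelf (no tile), behind the three tall pots, whose centres are about 70 mm from its own. Origin: centre of its underside; z up.
- bottle: Terracotta bottle, round, 140 mm high, about 0.3 kg: body 56 mm across up to 85 mm height, shoulder narrowing to a straight neck 30 mm across from 108 mm to the top, small dark mouth. Starts on the round tile. Origin: centre of its underside; z up.
- beaker: Terracotta straight-sided beaker, round, 56 mm across, 105 mm high, wide open top, 5 mm wall, about 0.25 kg. Starts on the six-sided tile. Origin: centre of its underside; z up.
- canister: Terracotta square canister, 52 x 52 mm, 110 mm high, open top, 5 mm wall, about 0.3 kg. Starts on the square tile. Origin: centre of its underside; x and y are square to its faces, z up.
- tile_round: White round setter tile, 66 mm across, 6 mm thick, fixed on the kiln shelf: home of the bottle; at the start only its rim shows beneath it. Origin: centre of its underside (its top is 6 mm higher).
- tile_hex: White six-sided setter tile, 64 mm across flats, 6 mm thick, fixed on the kiln shelf: home of the beaker. Tile centres are about 80 mm apart (outer two about 130 mm). Origin: centre of its underside (its top is 6 mm higher).
- tile_square: White square setter tile, 60 x 60 mm, 6 mm thick, fixed on the kiln shelf: home of the canister. Origin: centre of its underside (its top is 6 mm higher).
- batt: Round dark grey kiln shelf, 250 mm across, 15 mm thick, fixed on the table; carries the tiles, the pots, and a short kiln post (26 mm across, 50 mm high) and a little plaque of pyrometric cones (45 mm high) near its rim, both not needed. Origin: centre of its underside, z up; +x points to its back, where the dish is.
- side_board: Brown wooden board, 280 mm (its x) by 150 mm (its y), 18 mm thick, fixed on the table to the left or right of the kiln shelf, empty at the start: the side area for the tall pots. Origin: centre of its underside (its top is 18 mm higher).
- wheel: Banding wheel (low round metal stand), top disc 130 mm across with ring marks, top 50 mm above the table, on the other side of the kiln shelf from the board. Fixed, it does not turn. Origin: centre of its underside (its top is 50 mm higher).
Not all that is in view belongs to the job. Leave any blue look-alike of the bottle alone. Leave any red look-alike of the canister alone.

How it is judged (in metres and radians):
On the way, in this order (a step that is already met when the one before it is completed fails the run):
1. all three tall pots stand released on the side board, the dish still in its place (x of bottle in the frame of side_board between -0.135 and 0.135 m and y of bottle in the frame of side_board between -0.07 and 0.07 m and z of bottle in the frame of side_board between 0.013 and 0.023 m and angle between each of bottle, beaker, canister's own z axis and vertical below 0.12 rad and linear speed of each of bottle, beaker, canister below 0.03 m/s and contact force between the fingers and bottle below 0.1 N and x of beaker in the frame of side_board between -0.135 and 0.135 m and y of beaker in the frame of side_board between -0.07 and 0.07 m and z of beaker in the frame of side_board between 0.013 and 0.023 m and contact force between the fingers and beaker below 0.1 N and x of canister in the frame of side_board between -0.135 and 0.135 m and y of canister in the frame of side_board between -0.07 and 0.07 m and z of canister in the frame of side_board between 0.013 and 0.023 m and contact force between the fingers and canister below 0.1 N and distance of dish from where it was at the start of the episode below 0.03 m), for 0.2 s.
2. the dish stands released on the middle of the banding wheel, the three pots still on the side board (horizontal distance between dish and wheel below 0.015 m and z of dish in the frame of wheel between 0.045 and 0.056 m and angle between each of dish, bottle, beaker, canister's own z axis and vertical below 0.12 rad and linear speed of each of dish, bottle, beaker, canister below 0.03 m/s and contact force between the fingers and dish below 0.1 N and x of bottle in the frame of side_board between -0.135 and 0.135 m and y of bottle in the frame of side_board between -0.07 and 0.07 m and z of bottle in the frame of side_board between 0.013 and 0.023 m and contact force between the fingers and bottle below 0.1 N and x of beaker in the frame of side_board between -0.135 and 0.135 m and y of beaker in the frame of side_board between -0.07 and 0.07 m and z of beaker in the frame of side_board between 0.013 and 0.023 m and contact force between the fingers and beaker below 0.1 N and x of canister in the frame of side_board between -0.135 and 0.135 m and y of canister in the frame of side_board between -0.07 and 0.07 m and z of canister in the frame of side_board between 0.013 and 0.023 m and contact force between the fingers and canister below 0.1 N), for 0.2 s.
3. each pot stands released on its own tile again (horizontal distance between bottle and tile_round below 0.012 m and z of bottle in the frame of tile_round between 0.002 and 0.01 m and angle between each of bottle, beaker, canister's own z axis and vertical below 0.12 rad and linear speed of each of bottle, beaker, canister below 0.03 m/s and contact force between the fingers and bottle below 0.1 N and horizontal distance between beaker and tile_hex below 0.012 m and z of beaker in the frame of tile_hex between 0.002 and 0.01 m and contact force between the fingers and beaker below 0.1 N and horizontal distance between canister and tile_square below 0.012 m and z of canister in the frame of tile_square between 0.002 and 0.01 m and contact force between the fingers and canister below 0.1 N), for 0.2 s.
At the end, for the whole second after the job is handed in: The dish stands upright and still on the banding wheel, within 15 mm of its centre; bottle, beaker and canister stand upright and still on the round, six-sided and square tile, each within 12 mm of the tile centre; all released (all of step 3 and horizontal distance between dish and wheel below 0.015 m and z of dish in the frame of wheel between 0.045 and 0.056 m and angle between dish's own z axis and vertical below 0.12 rad and linear speed of dish below 0.03 m/s and contact force between the fingers and dish below 0.1 N); the robot touches nothing.
It fails at once if the bottle is tipped (more than 0.6 rad from upright) (angle between bottle's own z axis and vertical above 0.6 rad).
It fails at once if the beaker is tipped (more than 0.6 rad from upright) (angle between beaker's own z axis and vertical above 0.6 rad).
It fails at once if the canister is tipped (more than 0.6 rad from upright) (angle between canister's own z axis and vertical above 0.6 rad).
It fails at once if the dish is tipped (more than 0.6 rad from upright) (angle between dish's own z axis and vertical above 0.6 rad).
It also fails if it takes over 136 s, if anything falls off the work surface, if the arm or the gripper's body presses on something with over 40 N, if the wrist force passes 120 N, or if a joint passes its speed limit or range.

## Working session

There is one attempt and no reset: what is moved stays moved. The work goes in short steps, Python scripts to look and compute and a tool call to move; the robot and the scene stay as the last step left them, time stands still between calls to the robot, and variables do not carry over. Pictures are saved under pics/ and viewed, and the job is handed in when it is done.

Besides the shell and the picture viewer there is one more tool, called after "Emit:" as name(argument=value, ...), one argument or row to a line, values as JSON. jog_arm: Moves the arm, as the interface text tells. Its arguments: {"type":"object","properties":{"commands":{"type":"array","items":{"type":"array","items":{"type":"number"}}},"fingers":{"type":"number"}},"required":["commands"]}

```bash
mkdir -p pics; cat > h.py <<'E'
import numpy as np, cv2, pickle
from plant import get_obs, snapshot, close_job, hold_point_z
def snap(n,f):
    o=get_obs(); s=snapshot(n); s['obs']=o
    cv2.imwrite('pics/'+f+'.png',s['image'][:,:,::-1]); pickle.dump(s,open('pics/'+f+'.pkl','wb')); return s
def load(f): return pickle.load(open('pics/'+f+'.pkl','rb'))
def cam(s):
    f=200/np.tan(np.radians(s['fov_y'])/2)
    K=np.array([[f,0,s['cx']],[0,f,s['cy']],[0,0,1]])
    if 'rvec' in s:
        R=cv2.Rodrigues(np.array(s['rvec'],float))[0]; t=np.array(s['tvec'],float).reshape(3)
    else:
        from scipy.spatial.transform import Rotation as Ro
        o=s['obs']; T=np.eye(4); T[:3,:3]=Ro.from_euler('xyz',o['orientation'],degrees=True).as_matrix(); T[:3,3]=o['tool_pos']
        M=np.linalg.inv(T@np.array(s['mount'])); R=M[:3,:3]; t=M[:3,3]
    return K,R,t
def px2w(s,u,v,z):
    K,R,t=cam(s); d=R.T@np.linalg.inv(K)@np.array([u,v,1.]); c=-R.T@t
    return c+d*(z-c[2])/d[2]
def w2px(s,p):
    K,R,t=cam(s); q=K@(R@np.array(p,float)+t); return q[:2]/q[2]
def crop(f,x0,y0,x1,y1,k,out):
    im=cv2.imread('pics/'+f+'.png')[y0:y1,x0:x1]
    cv2.imwrite('pics/'+out+'.png',cv2.resize(im,None,fx=k,fy=k,interpolation=cv2.INTER_CUBIC))
E
python3 - <<'E'
from h import *
print(hold_point_z if not callable(hold_point_z) else hold_point_z(),get_obs())
for n in('side','top','wrist'):
    s=snap(n,n+'0'); K,R,t=cam(s); print(n,s['fov_y'],-R.T@t,R[2])
E
```

```text
0.0188 {'clock': 0.0, 'joint_pos': array([-4.95547662e+01,  2.05920025e+01,  6.34998771e-01, -1.94746965e-02,
       -7.01364766e+01, -1.65067860e+01]), 'qvel': array([ 0.05603695, -0.03641193,  0.01887155,  0.10022994, -0.03487598,
       -0.05954506]), 'tau': array([-1.54287100e-03, -5.82713413e+01,  2.93057227e+01,  6.99752927e+00,
        6.93239534e-03, -1.30689054e-04]), 'tool_pos': array([ 0.27366185, -0.61651015,  0.22562762]), 'orientation': array([ 1.79905170e+02, -9.00995579e-03, -1.56068177e+02]), 'force': array([-0.20030834,  0.15238123,  0.31959855]), 'moment': array([-0.01549442,  0.01120869,  0.03378198]), 'opening': 0.08736545429354454}
side 46.58177881107139 [0.47113925 0.7784548  0.84378934] [ 0.10950188 -0.67539711 -0.72927915]
top 50.28153974159161 [0.46008315 0.00180436 0.87226684] [ 0.16662701 -0.0173184  -0.9858679 ]
wrist 71.35126432637867 [ 0.20797041 -0.64561859  0.38471656] [ 0.24241809  0.10822542 -0.96411655]
```

View pics/top0.png

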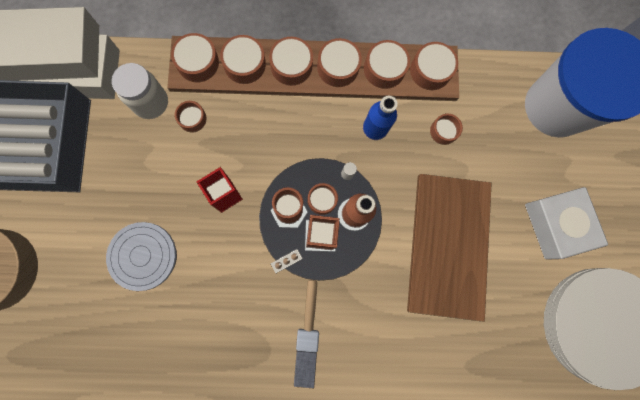

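View pics/side0.png

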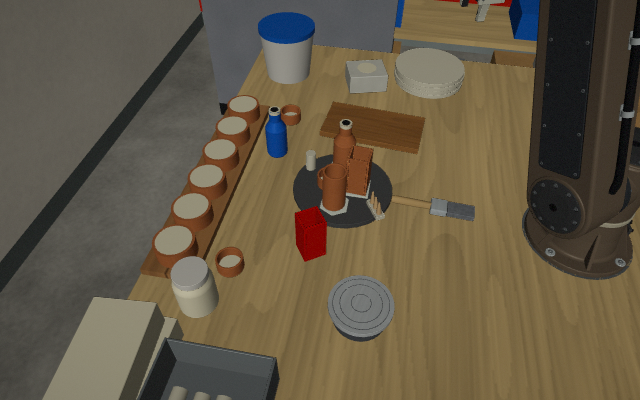

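View pics/wrist0.png

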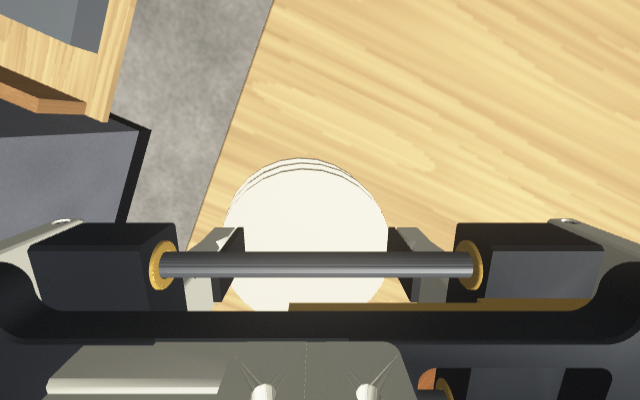

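The top view shows the kiln shelf around (321,219), with the dish (322,199), beaker (288,206), canister (322,233) and bottle (360,209). It also shows the board (450,247) and the wheel (141,256).

Possible mix-ups:
- Bottle: blue bottle (380,118).
- Canister: red box (220,190).
- Dish: loose dishes (190,116) and (446,128), plus the row of pots at the back.
- Post (349,171) and cones (286,261): not needed.

Next I check the choice in a close crop.

```bash
python3 - <<'E'
from h import *
crop('top0',250,145,395,290,4,'c1'); crop('side0',280,105,410,235,4,'c2')
E
```

```text
(no output)
```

View pics/c1.png

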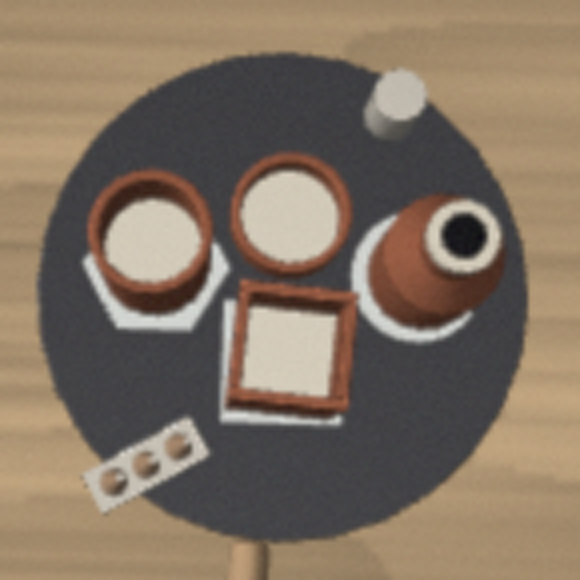

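View pics/c2.png

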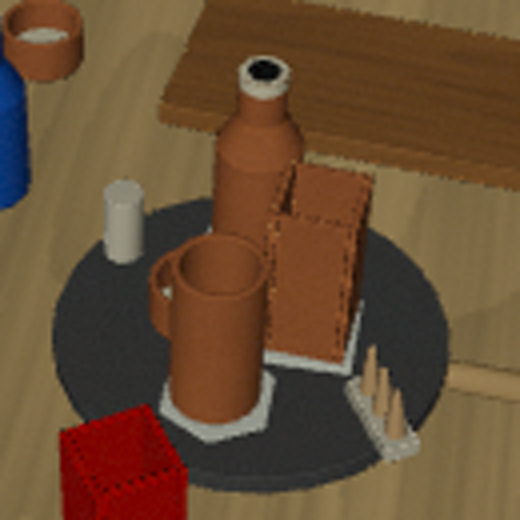

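```bash
python3 - <<'E'
from h import *
crop('top0',395,165,505,330,3.5,'c3'); crop('top0',95,210,190,300,6,'c4')
s=load('top0')
def c(u,v): return (u+.5)/4-.5+250,(v+.5)/4-.5+145
for n,u,v,z in [('dish',291,213,.049),('bottle',463,236,.161),('beaker',150,232,.126),('can',294,348,.131),
 ('ca',241,281,.131),('cb',357,291,.131),('cc',349,414,.131),('cd',228,405,.131),('batt',283,298,.015),('tile_sq_bl',222,419,.021),('tile_sq_tl',226,299,.021),('tile_sq_br',341,425,.021),
 ('post',401,94,.065),('cones',147,463,.06)]:
    print(n,px2w(s,*c(u,v),z).round(4))
E
```

```text
dish [ 0.5932 -0.0418  0.049 ]
bottle [ 0.5674 -0.1088  0.161 ]
beaker [0.5704 0.0245 0.126 ]
can [ 0.5205 -0.04    0.131 ]
ca [ 0.5492 -0.0162  0.131 ]
cb [ 0.5462 -0.0671  0.131 ]
cc [ 0.4927 -0.0643  0.131 ]
cd [ 0.4951 -0.0119  0.131 ]
batt [ 0.5551 -0.0404  0.015 ]
tile_sq_bl [ 0.4933 -0.0111  0.021 ]
tile_sq_tl [ 0.5531 -0.0115  0.021 ]
tile_sq_br [ 0.492  -0.0703  0.021 ]
post [ 0.6508 -0.0933  0.065 ]
cones [0.4703 0.0242 0.06  ]
```

View pics/c3.png

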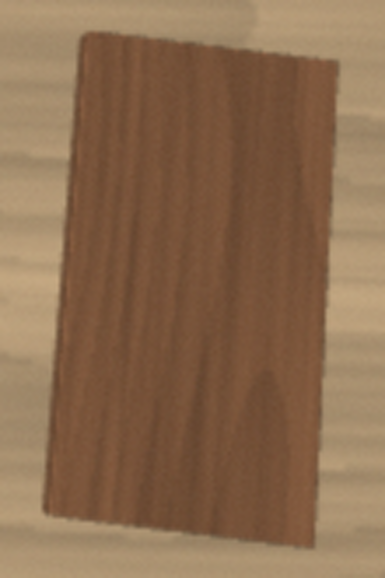

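View pics/c4.png

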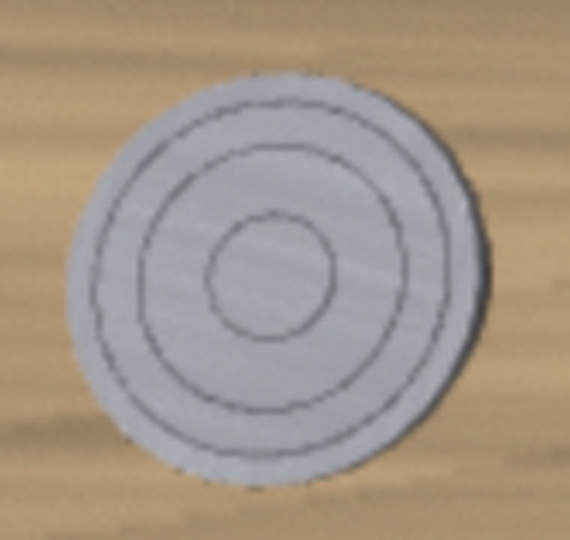

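The crops confirm the choice: all four terracotta pots are on the grey shelf. In the side crop, what looks like a beaker handle is the dish behind it.

```bash
python3 - <<'E'
from h import *
s=load('top0'); S=load('side0')
b=[px2w(s,(u+.5)/3.5-.5+395,(v+.5)/3.5-.5+165,.018)[:2] for u,v in [(88,33),(338,62),(314,547),(45,515)]]
b=np.array(b); print(b.round(4), b.mean(0).round(4), [np.linalg.norm(b[i]-b[(i+1)%4]).round(4) for i in range(4)])
d=b[0]-b[3]; yaw=np.arctan2(d[1],d[0]); print('yaw',np.degrees(yaw))
c=b.mean(0); ex=np.array([np.cos(yaw),np.sin(yaw)])
for L in(-.09,0,.09): print(L,(c+L*ex).round(4))
print('wheel',px2w(s,(270.5)/6-.5+95,(277.5)/6-.5+210,.05))
def cs(u,v): return (u+.5)/4-.5+280,(v+.5)/4-.5+105
print('side bottle',px2w(S,*cs(264,72),.161),'beaker',px2w(S,*cs(221,267),.126),'can',px2w(S,*cs(322,197),.131))
print('side wheel',px2w(S,361,303,.05))
E
```

```text
[[ 0.6539 -0.2434]
 [ 0.641  -0.3913]
 [ 0.3642 -0.365 ]
 [ 0.3779 -0.2144]] [ 0.5093 -0.3035] [np.float64(0.1484), np.float64(0.278), np.float64(0.1513), np.float64(0.2775)]
yaw -6.0003151927239955
-0.09 [ 0.4198 -0.2941]
0 [ 0.5093 -0.3035]
0.09 [ 0.5988 -0.3129]
wheel [0.47172667 0.3025112  0.05      ]
side bottle [ 0.5674201  -0.10368194  0.161     ] beaker [0.57018026 0.03035107 0.126     ] can [ 0.52167119 -0.03353853  0.131     ]
side wheel [0.47138601 0.30510528 0.05      ]
```

Emit:
jog_arm(
  commands=[
    [15,25.5,1.5,-1.2],
    [15,25.5,1.5,-1.2],
    [15,25.5,1.5,-1.2],
    [15,25.5,1.5,-1.2],
    [15,25.5,1.5,-1.2],
    [15,25.5,1.5,-1.2],
    [15,25.5,1.5,-1.2],
    [15,25.5,1.5,-1.2],
    [15,25.5,1.5,-1.2],
    [15,25.5,1.5,-1.2],
  ],
  fingers=75,
)

```text
clock: 0.98
tool_pos: [0.4242, -0.3605, 0.2415]
orientation: [180.0, -0.0, -168.1]
force: [-0.0, -0.4, 0.3]
opening: 0.075
```

Emit:
jog_arm(
  commands=[
    [14,25.5,1.5,-1.2],
    [14,25.5,1.5,-1.2],
    [14,25.5,1.5,-1.2],
    [14,25.5,1.5,-1.2],
    [14,25.5,1.5,-1.2],
    [14,25.5,1.5,-1.2],
    [14,25.5,1.5,-1.2],
    [14,25.5,1.5,-1.2],
    [14,25.5,1.5,-1.2],
    [14,25.5,1.5,-1.2],
  ],
)

```text
clock: 1.82
tool_pos: [0.5642, -0.1055, 0.2565]
orientation: [180.0, -0.0, 179.9]
force: [1.2, -0.6, -0.5]
opening: 0.0751
```

```bash
python3 - <<'E'
from h import *
s=snap('wrist','w1'); o=s['obs']; print(o['clock'],o['tool_pos'],o['orientation'],o['joint_pos'],o['opening'])
for p in [(.567,-.106,.161),(.570,.027,.126),(.521,-.038,.131),(.593,-.042,.049),list(o['tool_pos'])]: print(p,w2px(s,p))
E
```

```text
1.8167 [ 0.56416964 -0.10547024  0.25652128] [ 1.79994071e+02 -1.28174325e-02  1.79886562e+02] [ 8.92804432e+00  1.00237902e+01 -9.72228595e+00 -8.36010118e-03
 -7.02656506e+01 -9.90386590e+01] 0.07511773041325984
(0.567, -0.106, 0.161) [315.01198137 202.40345467]
(0.57, 0.027, 0.126) [438.70713688 195.68862544]
(0.521, -0.038, 0.131) [382.15721643 150.30102625]
(0.593, -0.042, 0.049) [362.10339645 197.48582829]
[np.float64(0.5641696446957855), np.float64(-0.1054702422288689), np.float64(0.2565212797390298)] [315.60423094 241.49094394]
```

View pics/w1.png

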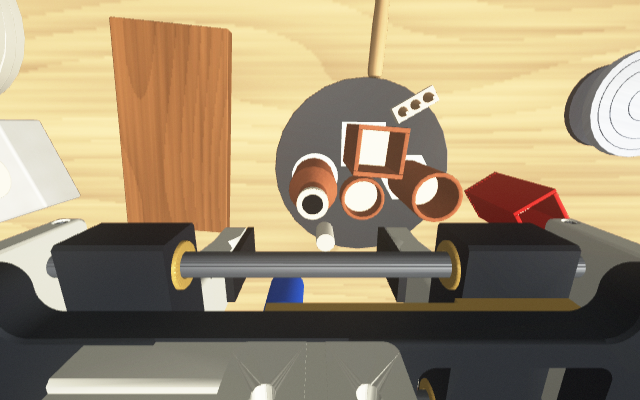

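```bash
python3 - <<'E'
from h import *
crop('w1',270,70,480,250,3.8,'c5')
E
```

```text
(no output)
```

View pics/c5.png

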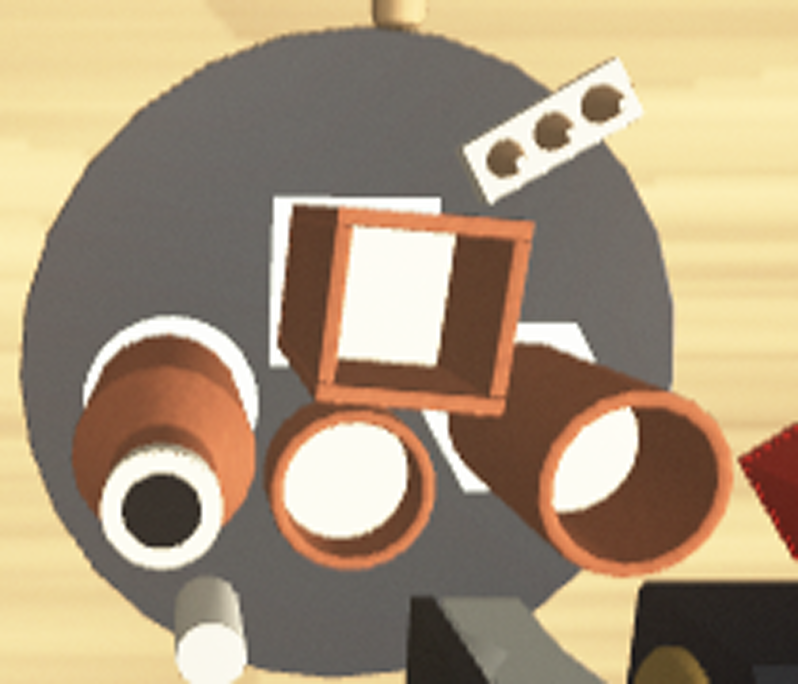

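```bash
python3 - <<'E'
from h import *
s=load('w1')
def c(u,v): return (u+.5)/3.8-.5+270,(v+.5)/3.8-.5+70
for n,u,v,z in [('bottle',161,508,.161),('beaker',636,484,.126),('dish',354,489,.049),('can',423.5,311.5,.131),('c1',340,209,.131),('c2',535,224,.131),('c3',503,413,.131),('c4',316,400,.131)]:
  print(n,px2w(s,*c(u,v),z).round(4))
E
```

```text
bottle [ 0.5679 -0.1089  0.161 ]
beaker [0.5715 0.0253 0.126 ]
dish [ 0.5942 -0.041   0.049 ]
can [ 0.5223 -0.039   0.131 ]
c1 [ 0.4958 -0.0623  0.131 ]
c2 [ 0.4997 -0.0113  0.131 ]
c3 [ 0.5499 -0.0156  0.131 ]
c4 [ 0.5462 -0.0669  0.131 ]
```

Wrist and top views agree within 1.5 mm, so I take the bottle by its neck.

Emit:
jog_arm(
  commands=[
    [4,-3.5,0,0],
    [0,0,-15,0],
    [0,0,-20,0],
    [0,0,-20,0],
    [0,0,-20,0],
    [0,0,-20,0],
    [0,0,-15,0],
    [0,0,-10,0],
    [0,0,-5.5,0],
    [0,0,0,0],
  ],
  fingers=60,
)

```text
clock: 2.7
tool_pos: [0.5672, -0.1109, 0.13]
orientation: [-180.0, -0.1, 179.9]
force: [0.4, -0.1, -0.2]
opening: 0.0598
```

Emit:
jog_arm(
  commands=[
    [0,0,0,0],
    [0,0,0,0],
    [0,0,0,0],
    [0,0,0,0],
    [0,0,0,0],
    [0,0,0,0],
    [0,0,0,0],
    [0,0,0,0],
    [0,0,0,0],
    [0,0,0,0],
  ],
  fingers=10,
)

```text
clock: 3.53
tool_pos: [0.5683, -0.1102, 0.1315]
orientation: [180.0, 0.1, 180.0]
force: [-0.5, 3.3, 5.0]
opening: 0.0297
```

```bash
python3 - <<'E'
from h import *
s=snap('side','s2'); o=s['obs']; print(o['tool_pos'],o['opening'],o['force'])
crop('s2',250,60,420,240,4,'c6')
E
```

```text
[ 0.56829799 -0.11021141  0.13153572] 0.029678529990699778 [-0.46112151  3.32503836  4.9892686 ]
```

View pics/c6.png

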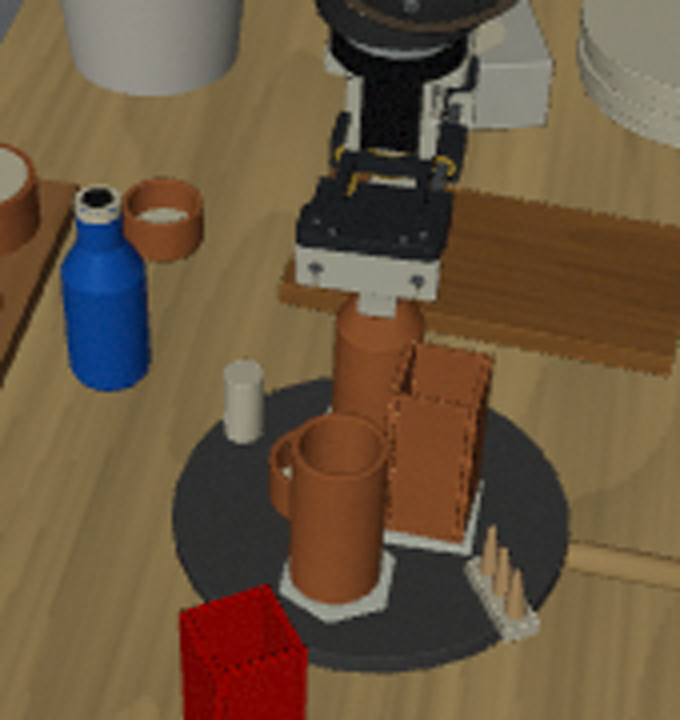

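Emit:
jog_arm(
  commands=[
    [0,0,5,0],
    [0,0,15,0],
    [0,0,20,0],
    [0,0,15,0],
    [0,0,5,0],
    [2,-10,0,0],
    [3,-20,0,0],
    [3,-20,0,0],
    [3,-25,0,0],
    [4,-25,0,0],
  ],
)

```text
clock: 4.42
tool_pos: [0.5818, -0.2115, 0.1893]
orientation: [180.0, -0.2, 180.0]
force: [-0.1, 0.3, -2.3]
opening: 0.0297
```

Emit:
jog_arm(
  commands=[
    [4,-25,0,0],
    [3,-20,0,0],
    [3,-20,0,0],
    [3,-20,0,0],
    [3,-12,0,0],
    [0,-5.5,0,0],
    [0,0,-10,0],
    [0,0,-15,0],
    [0,0,-12,0],
    [0,0,-8,0],
  ],
)

```text
clock: 5.25
tool_pos: [0.5977, -0.3117, 0.1435]
orientation: [179.9, -0.2, 180.0]
force: [-0.8, 0.6, -3.2]
opening: 0.0296
```

Emit:
jog_arm(
  commands=[
    [0,0,-6,0],
    [0,0,-5,0],
    [0,0,-3,0],
    [0,0,-2,0],
    [0,0,-1.5,0],
    [0,0,0,0],
    [0,0,0,0],
    [0,0,0,0],
    [0,0,0,0],
    [0,0,0,0],
  ],
)

```text
clock: 6.08
tool_pos: [0.5989, -0.313, 0.1288]
orientation: [-180.0, 0.0, 179.9]
force: [-0.7, 0.4, -2.3]
opening: 0.0298
```

```bash
python3 - <<'E'
from h import *
s=snap('side','s3'); o=s['obs']; print(o['tool_pos'],o['opening'],o['force'])
crop('s3',250,20,420,200,4,'c7')
E
```

```text
[ 0.59892175 -0.31296698  0.12879526] 0.029825879160257137 [-0.74665571  0.43910754 -2.28046827]
```

View pics/c7.png

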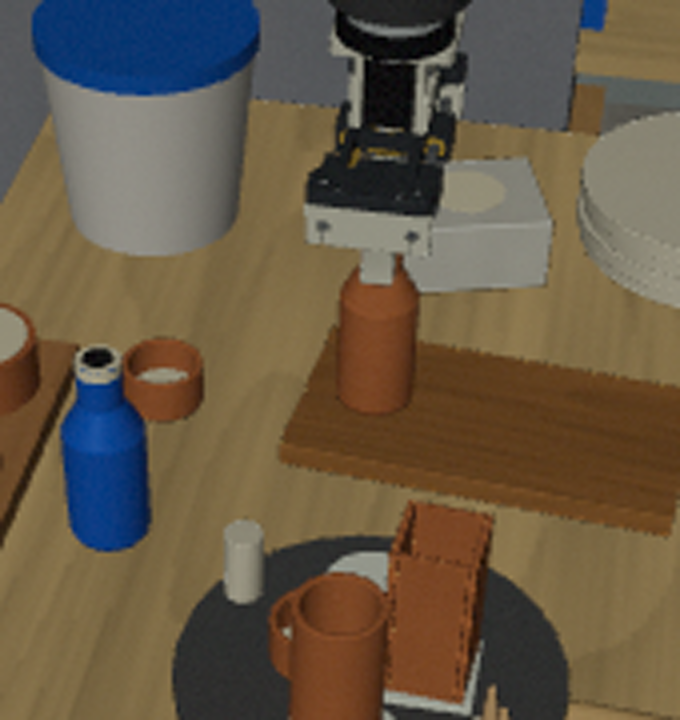

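Emit:
jog_arm(
  commands=[
    [0,0,-0.5,0],
    [0,0,0,0],
    [0,0,-0.5,0],
    [0,0,0,0],
    [0,0,0,0],
    [0,0,0,0],
    [0,0,0,0],
    [0,0,0,0],
    [0,0,0,0],
    [0,0,0,0],
  ],
)

```text
clock: 6.97
tool_pos: [0.5993, -0.313, 0.1285]
orientation: [-180.0, 0.1, 180.0]
force: [-1.1, 1.5, 5.5]
opening: 0.0297
```

Emit:
jog_arm(
  commands=[
    [0,0,0,0],
    [0,0,0,0],
    [0,0,0,0],
    [0,0,0,0],
    [0,0,10,0],
    [0,0,20,0],
    [0,0,30,0],
    [0,0,25,0],
    [0,0,15,0],
    [-7,24,0,-0.4],
  ],
  fingers=60,
)

```text
clock: 7.8
tool_pos: [0.5942, -0.2921, 0.2323]
orientation: [-179.8, 0.3, 179.5]
force: [0.3, 0.3, 0.1]
opening: 0.06
```

Emit:
jog_arm(
  commands=[
    [-10,35,0,-0.5],
    [-10,35,0,-0.5],
    [-10,35,0,-0.5],
    [-10,35,0,-0.5],
    [-10,35,0,-0.5],
    [-10,35,0,-0.5],
    [-10,25,0,-0.5],
    [0,15,0,-0.5],
    [0,0,0,0],
    [0,0,0,0],
  ],
  fingers=75,
)

```text
clock: 8.63
tool_pos: [0.522, -0.0381, 0.2285]
orientation: [180.0, 0.1, 175.7]
force: [-0.1, -0.8, 0.1]
opening: 0.0748
```

```bash
python3 - <<'E'
from h import *
s=snap('wrist','w4'); o=s['obs']; print(o['clock'],o['tool_pos'],o['orientation'],o['opening'],o['force'])
s2=snap('top','t4')
for p in [(.599,-.313,.158),(.5223,-.039,.131)]: print(w2px(s2,p),w2px(s,p))
crop('w4',100,20,500,300,2,'c8')
E
```

```text
8.6333 [ 0.52203525 -0.03813862  0.22854728] [1.79983440e+02 7.38054401e-02 1.75664621e+02] 0.0748334006178837 [-0.11321787 -0.83761651  0.1433385 ]
[483.55857134 189.17493124] [ 34.94628014 304.677203  ]
[322.5976883  230.59628796] [314.69853665 199.13947339]
```

View pics/c8.png

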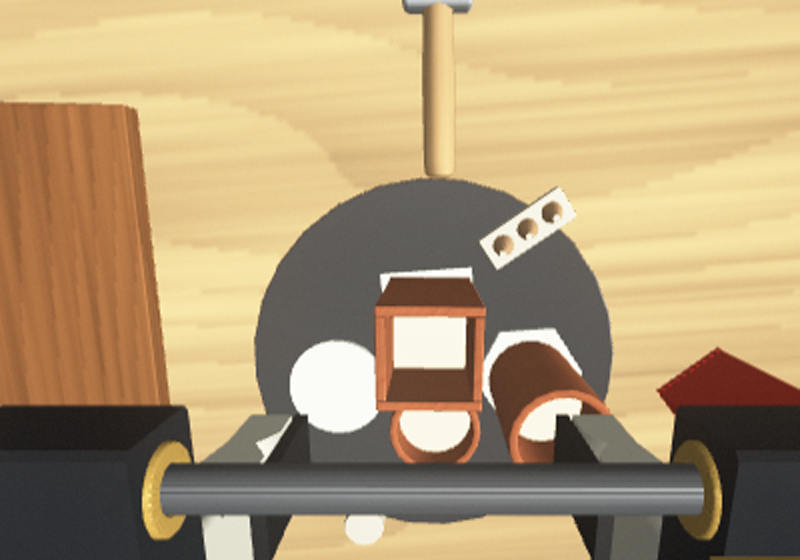

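View pics/t4.png

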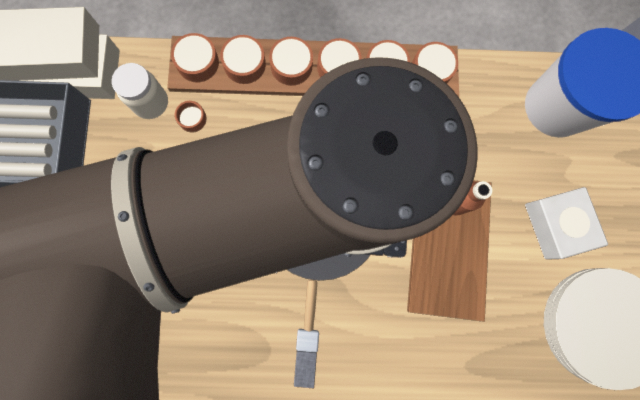

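Emit:
jog_arm(
  commands=[
    [0,0,-15,0],
    [0,0,-25,0],
    [0,0,-25,0],
    [0,0,-25,0],
    [0,0,-20,0],
    [0,0,-15,0],
    [0,0,-10,0],
    [0,0,-6,0],
    [0,0,-3,0],
    [0,0,0,0],
  ],
)

```text
clock: 9.57
tool_pos: [0.522, -0.0393, 0.0835]
orientation: [-180.0, -0.0, 175.5]
force: [0.2, -0.4, 0.0]
opening: 0.0748
```

Emit:
jog_arm(
  commands=[
    [0,0,0,0],
    [0,0,0,0],
    [0,0,0,0],
    [0,0,0,0],
    [0,0,0,0],
    [0,0,0,0],
    [0,0,0,0],
    [0,0,0,0],
    [0,0,0,0],
    [0,0,0,0],
  ],
  fingers=40,
)

```text
clock: 10.4
tool_pos: [0.5222, -0.0388, 0.0841]
orientation: [180.0, 0.0, 175.6]
force: [-2.1, 0.7, 5.4]
opening: 0.0519
```

Emit:
jog_arm(
  commands=[
    [0,0,5,0],
    [0,0,15,0],
    [0,0,15,0],
    [0,0,10,0],
    [-4,-10,5,0],
    [-8,-20,0,0],
    [-10,-25,0,0],
    [-10,-25,0,0],
    [-10,-25,0,0],
    [-10,-25,0,0],
  ],
)

```text
clock: 11.23
tool_pos: [0.4684, -0.1701, 0.1332]
orientation: [180.0, -0.1, 175.5]
force: [-0.6, -0.7, -3.5]
opening: 0.0518
```

Emit:
jog_arm(
  commands=[
    [-10,-25,0,0],
    [-10,-25,0,0],
    [-10,-25,0,0],
    [-8,-20,0,0],
    [-6,-15,0,0],
    [-4,-10,0,0],
    [-2,-5,-5,0],
    [0,0,-12,0],
    [0,0,-12,0],
    [0,0,-8,0],
  ],
)

```text
clock: 12.07
tool_pos: [0.4192, -0.2934, 0.0951]
orientation: [180.0, -0.1, 175.5]
force: [0.1, 0.8, -3.6]
opening: 0.0519
```

Emit:
jog_arm(
  commands=[
    [0,0,-6,0],
    [0,0,-4,0],
    [0,0,-3,0],
    [0,0,-1.5,0],
    [0,0,-0.5,0],
    [0,0,-0.5,0],
    [0,0,-0.5,0],
    [0,0,0,0],
    [0,0,0,0],
    [0,0,0,0],
  ],
)

```text
clock: 12.9
tool_pos: [0.4202, -0.294, 0.0811]
orientation: [-180.0, 0.1, 175.5]
force: [-1.3, 2.0, 3.8]
opening: 0.0517
```

```bash
python3 - <<'E'
from h import *
s=snap('side','s5'); o=s['obs']; print(o['tool_pos'],o['opening'],o['force'])
crop('s5',300,20,470,200,4,'c9')
E
```

```text
[ 0.42018513 -0.29403123  0.08112925] 0.051749229473105264 [-1.2904551   2.04926311  3.75971641]
```

View pics/c9.png

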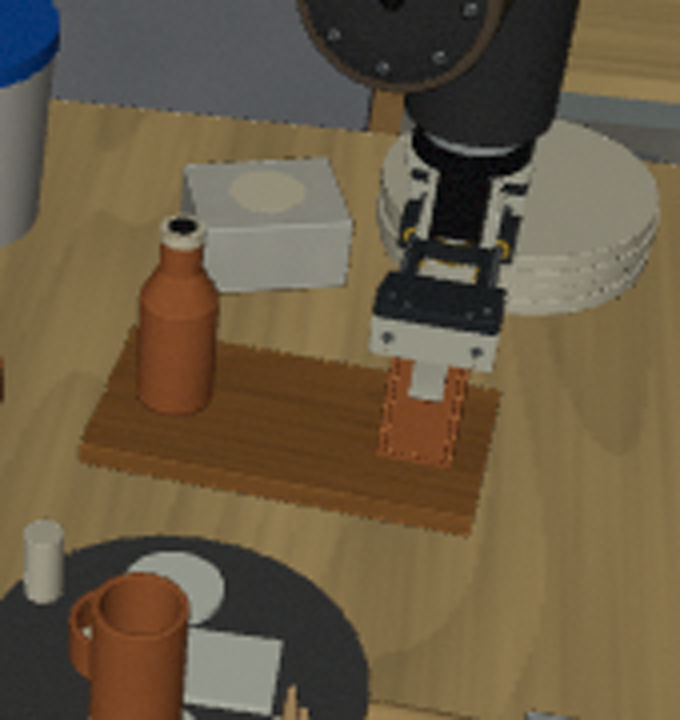

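Emit:
jog_arm(
  commands=[
    [0,0,0,0],
    [0,0,0,0],
    [0,0,0,0],
    [0,0,0,0],
    [0,0,10,0],
    [0,0,20,0],
    [0,0,30,0],
    [0,0,30,0],
    [0,0,20,0],
    [0,0,10,0],
  ],
  fingers=75,
)

```text
clock: 13.78
tool_pos: [0.4211, -0.2945, 0.2046]
orientation: [-179.9, 0.3, 175.6]
force: [1.1, -0.7, -0.1]
opening: 0.0747
```

Emit:
jog_arm(
  commands=[
    [8,15,0,0],
    [15,30,0,0],
    [17,35,0,0],
    [17,35,0,1],
    [17,35,0,1],
    [17,35,0,1],
    [17,35,0,1],
    [15,35,0,0.4],
    [13.5,30,0,0],
    [10,20,0,0],
  ],
)

```text
clock: 14.62
tool_pos: [0.567, 0.0138, 0.2005]
orientation: [180.0, -0.0, -180.0]
force: [-0.3, -0.0, -0.1]
opening: 0.075
```

Emit:
jog_arm(
  commands=[
    [5,14,0,0],
    [0,0,-15,0],
    [0,0,-20,0],
    [0,0,0,0],
    [0,0,0,0],
    [0,0,0,0],
    [0,0,0,0],
    [0,0,0,0],
    [0,0,0,0],
    [0,0,0,0],
  ],
)

```text
clock: 15.45
tool_pos: [0.5716, 0.025, 0.1662]
orientation: [180.0, 0.1, 179.9]
force: [0.3, -0.1, 0.4]
opening: 0.0752
```

```bash
python3 - <<'E'
from h import *
s=snap('wrist','w6'); o=s['obs']; print(o['clock'],o['tool_pos'],o['orientation'],o['opening'],o['force'])
for p in [(.5715,.0253,.126)]: print(w2px(s,p))
crop('w6',100,20,500,300,2,'c10')
E
```

```text
15.45 [0.57156387 0.0249761  0.16616186] [1.79982161e+02 5.14155604e-02 1.79925364e+02] 0.07521210841016446 [ 0.28302177 -0.05013285  0.44556145]
[315.99808911 219.25593047]
```

View pics/c10.png

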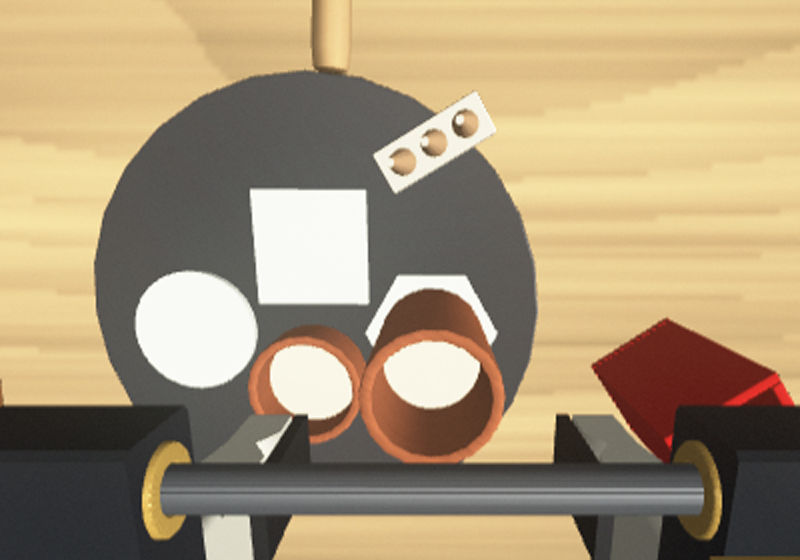

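Emit:
jog_arm(
  commands=[
    [0,0,-10,0],
    [0,0,-20,0],
    [0,0,-20,0],
    [0,0,-15,0],
    [0,0,-12,0],
    [0,0,-7,0],
    [0,0,-4,0],
    [0,0,-1,0],
    [0,0,0,0],
    [0,0,0,0],
  ],
)

```text
clock: 16.33
tool_pos: [0.5719, 0.0252, 0.0772]
orientation: [180.0, 0.1, 179.9]
force: [-0.0, -0.8, -0.5]
opening: 0.0748
```

Emit:
jog_arm(
  commands=[
    [0,0,0,0],
    [0,0,0,0],
    [0,0,0,0],
    [0,0,0,0],
    [0,0,0,0],
    [0,0,0,0],
    [0,0,0,0],
    [0,0,0,0],
    [0,0,0,0],
    [0,0,0,0],
  ],
  fingers=45,
)

```text
clock: 17.17
tool_pos: [0.5715, 0.0251, 0.0769]
orientation: [180.0, 0.0, 179.9]
force: [-0.6, -0.3, 4.6]
opening: 0.0545
```

Emit:
jog_arm(
  commands=[
    [0,0,4,0],
    [0,0,8,0],
    [0,0,15,0],
    [0,0,20,0],
    [0,0,10,0],
    [0,0,3,0],
    [0,0,0,0],
    [0,0,0,0],
    [0,0,0,0],
    [0,0,0,0],
  ],
)

```text
clock: 18.0
tool_pos: [0.5707, 0.0249, 0.1355]
orientation: [-180.0, -0.1, 179.9]
force: [-0.2, 0.7, -2.8]
opening: 0.0549
```

```bash
python3 - <<'E'
from h import *
s=snap('side','s7'); o=s['obs']; print(o['tool_pos'],o['opening'],o['force'])
crop('s7',270,80,440,260,4,'c11')
E
```

```text
[0.57072463 0.02490329 0.13548243] 0.0548725003796471 [-0.23820531  0.71290917 -2.76964618]
```

View pics/c11.png

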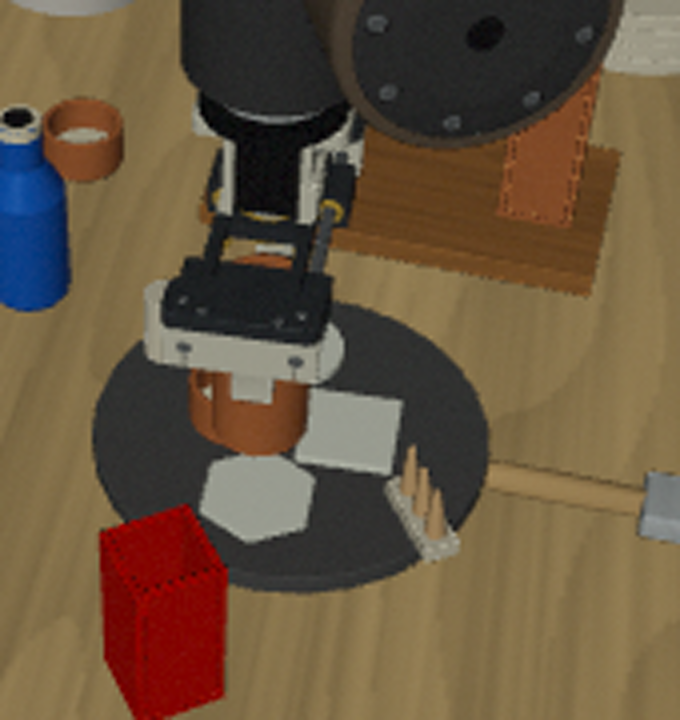

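Emit:
jog_arm(
  commands=[
    [-2,-10,0,0],
    [-4,-20,0,0],
    [-5,-28,0,0],
    [-6,-30,0,0],
    [-6,-30,0,0],
    [-6,-30,0,0],
    [-6,-30,0,0],
    [-6,-30,0,0],
    [-6,-30,0,0],
    [-5,-28,0,0],
  ],
)

```text
clock: 18.88
tool_pos: [0.5182, -0.2428, 0.1363]
orientation: [180.0, -0.0, 179.9]
force: [0.1, -1.0, -3.0]
opening: 0.0544
```

Emit:
jog_arm(
  commands=[
    [-4.5,-25,0,0],
    [-3,-18,0,0],
    [-2,-12,0,0],
    [-1,-7.5,0,0],
    [0,0,-6,0],
    [0,0,-12,0],
    [0,0,-14,0],
    [0,0,-12,0],
    [0,0,-8,0],
    [0,0,-5,0],
  ],
)

```text
clock: 19.72
tool_pos: [0.5085, -0.3024, 0.0782]
orientation: [180.0, -0.1, 180.0]
force: [0.5, -0.2, -2.6]
opening: 0.0548
```

Emit:
jog_arm(
  commands=[
    [0,0,-3,0],
    [0,0,-1.5,0],
    [0,0,-1,0],
    [0,0,-0.5,0],
    [0,0,-0.5,0],
    [0,0,0,0],
    [0,0,0,0],
    [0,0,0,0],
    [0,0,0,0],
    [0,0,0,0],
  ],
)

```text
clock: 20.55
tool_pos: [0.5093, -0.3035, 0.0739]
orientation: [-180.0, 0.1, 179.9]
force: [-1.1, 2.4, 5.2]
opening: 0.055
```

Emit:
jog_arm(
  commands=[
    [0,0,0,0],
    [0,0,0,0],
    [0,0,0,0],
    [0,0,0,0],
    [0,0,10,0],
    [0,0,20,0],
    [0,0,30,0],
    [0,0,35,0],
    [0,0,25,0],
    [0,0,10,0],
  ],
  fingers=75,
)

```text
clock: 21.38
tool_pos: [0.5106, -0.3043, 0.2084]
orientation: [-179.8, 0.3, 180.0]
force: [1.3, -1.0, 0.0]
opening: 0.0752
```

Emit:
jog_arm(
  commands=[
    [5,15,0,0],
    [10,30,0,0],
    [10,35,0,0],
    [12,35,0,0],
    [12,35,0,0],
    [12,35,0,0],
    [12,35,0,0],
    [8,25,0,0],
    [4,12,0,0],
    [0,5,0,0],
  ],
)

```text
clock: 22.22
tool_pos: [0.5944, -0.0396, 0.2031]
orientation: [-180.0, -0.0, -179.9]
force: [-0.1, -0.5, -0.1]
opening: 0.0747
```

```bash
python3 - <<'E'
from h import *
s=snap('wrist','w8'); o=s['obs']; print(o['clock'],o['tool_pos'],o['orientation'],o['opening'],o['force'])
print(w2px(s,(.5942,-.0412,.049)))
crop('w8',160,90,480,290,2.5,'c12'); snap('side','s8'); crop('s8',270,50,470,200,4,'c13')
E
```

```text
22.2167 [ 0.59442178 -0.03955146  0.20305496] [-1.79997478e+02 -7.34663264e-03 -1.79933598e+02] 0.07474965014887279 [-0.07045665 -0.53241538 -0.08156785]
[314.13710815 185.53122448]
```

View pics/c12.png

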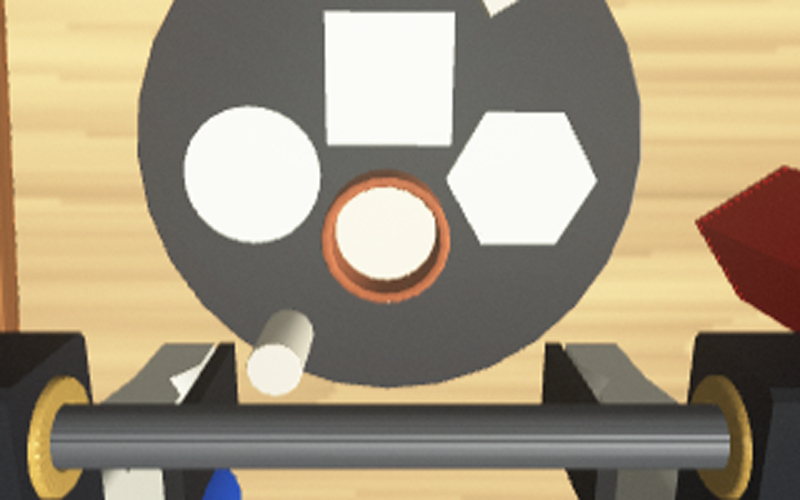

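View pics/c13.png

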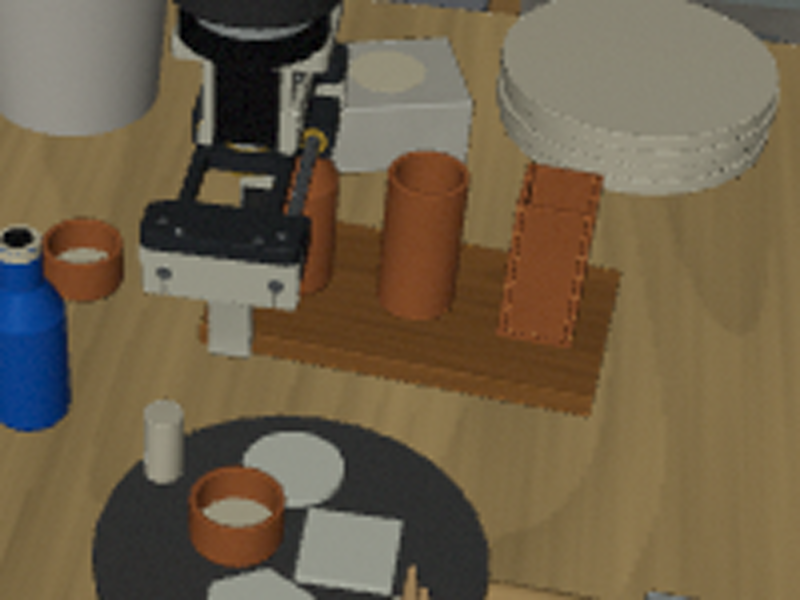

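```bash
python3 - <<'E'
from h import *
s=load('w8')
def c(u,v): return (u+.5)/2.5-.5+160,(v+.5)/2.5-.5+90
for n,u,v in [('round',252,174),('sq',389.5,78.3),('hex',521.5,177.5)]: print(n,px2w(s,*c(u,v),.021).round(4))
E
```

```text
round [ 0.5678 -0.1069  0.021 ]
sq [ 0.5226 -0.0397  0.021 ]
hex [0.5694 0.025  0.021 ]
```

Emit:
jog_arm(
  commands=[
    [0,0,-15,0],
    [0,0,-30,0],
    [0,0,-30,0],
    [0,0,-30,0],
    [0,0,-25,0],
    [0,0,-20,0],
    [0,0,-15,0],
    [0,0,-8,0],
    [0,0,-4,0],
    [0,0,-1.5,0],
  ],
)

```text
clock: 23.15
tool_pos: [0.5937, -0.0423, 0.0245]
orientation: [-180.0, -0.0, 179.9]
force: [0.7, -0.6, -0.3]
opening: 0.0754
```

Emit:
jog_arm(
  commands=[
    [0,0,0,0],
    [0,0,0,0],
    [0,0,0,0],
    [0,0,0,0],
    [0,0,0,0],
    [0,0,0,0],
    [0,0,0,0],
    [0,0,0,0],
    [0,0,0,0],
    [0,0,0,0],
  ],
  fingers=50,
)

```text
clock: 23.98
tool_pos: [0.5945, -0.0414, 0.0256]
orientation: [180.0, 0.1, 180.0]
force: [-0.9, -0.7, 7.9]
opening: 0.0599
```

Emit:
jog_arm(
  commands=[
    [0,0,5,0],
    [0,0,15,0],
    [0,0,25,0],
    [0,0,30,0],
    [0,0,25,0],
    [0,0,17,0],
    [-3,8,8,0],
    [-6,18,0,0],
    [-9,26,0,0],
    [-10,28,0,0],
  ],
)

```text
clock: 24.82
tool_pos: [0.5648, 0.0391, 0.1491]
orientation: [180.0, -0.1, 179.8]
force: [0.3, 1.0, -0.4]
opening: 0.0597
```

Emit:
jog_arm(
  commands=[
    [-10,28,0,0],
    [-10,28,0,0],
    [-10,28,0,0],
    [-10,28,0,0],
    [-10,28,0,0],
    [-10,28,0,0],
    [-10,28,0,0],
    [-10,28,0,0],
    [-8,22,0,0],
    [-5,14,0,0],
  ],
)

```text
clock: 25.65
tool_pos: [0.4712, 0.3006, 0.149]
orientation: [-180.0, -0.1, -180.0]
force: [0.8, -0.2, -0.9]
opening: 0.0601
```

Emit:
jog_arm(
  commands=[
    [-1.5,5,-5,0],
    [0,0,-15,0],
    [0,0,-20,0],
    [0,0,-15,0],
    [0,0,-10,0],
    [0,0,-5,0],
    [0,0,0,0],
    [0,0,0,0],
    [0,0,0,0],
    [0,0,0,0],
  ],
)

```text
clock: 26.48
tool_pos: [0.4718, 0.304, 0.0805]
orientation: [179.9, 0.1, 179.9]
force: [0.1, -0.1, -1.8]
opening: 0.0598
```

```bash
python3 - <<'E'
from h import *
s=snap('wrist','w9'); o=s['obs']; print(o['clock'],o['tool_pos'],o['orientation'],o['opening'],o['force'])
S=snap('side','s9'); crop('s9',270,180,470,330,4,'c14')
T=snap('top','t9')
print(w2px(s,(.4717,.3035,.05)),w2px(S,(.4717,.3035,.05)))
E
```

```text
26.4833 [0.47182686 0.30396748 0.08047065] [1.79931856e+02 6.18928556e-02 1.79937659e+02] 0.059782746020631786 [ 0.08489783 -0.06383779 -1.79921623]
[314.89322723 223.73229021] [360.94170734 302.25271223]
```

View pics/w9.png

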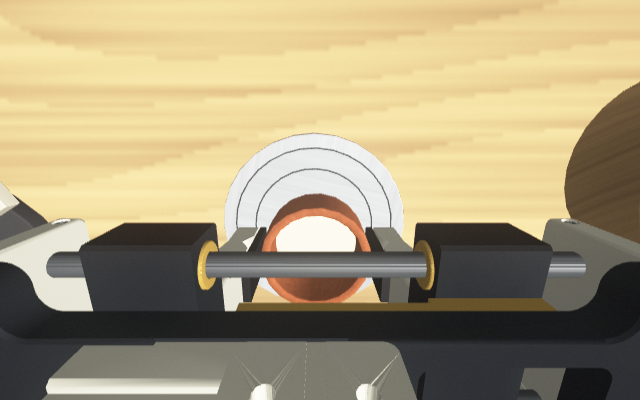

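View pics/c14.png

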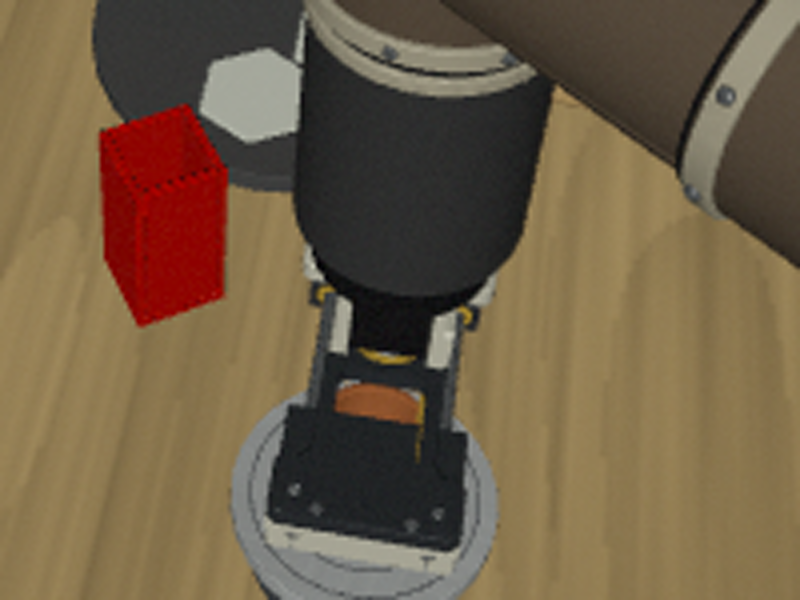

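Emit:
jog_arm(
  commands=[
    [0,0,-4,0],
    [0,0,-6,0],
    [0,0,-4,0],
    [0,0,-3,0],
    [0,0,-1.5,0],
    [0,0,-1,0],
    [0,0,-0.5,0],
    [0,0,0,0],
    [0,0,0,0],
    [0,0,0,0],
  ],
)

```text
clock: 27.47
tool_pos: [0.471, 0.3032, 0.0606]
orientation: [-180.0, -0.0, 180.0]
force: [-6.4, -2.0, 12.2]
opening: 0.0597
```

Emit:
jog_arm(
  commands=[
    [0,0,0.5,0],
    [0,0,0,0],
    [0,0,0,0],
    [0,0,0,0],
    [0,0,0,0],
    [0,0,10,0],
    [0,0,25,0],
    [0,0,35,0],
    [0,0,35,0],
    [0,0,35,0],
  ],
  fingers=75,
)

```text
clock: 28.3
tool_pos: [0.4712, 0.3032, 0.2023]
orientation: [-180.0, 0.0, 179.9]
force: [1.5, 1.3, 0.4]
opening: 0.075
```

Emit:
jog_arm(
  commands=[
    [0,-15,0,0],
    [0,-25,0,0],
    [0,-30,0,0],
    [0,-35,0,0],
    [0,-35,0,0],
    [-3,-35,0,-0.4],
    [-4,-35,0,-1],
    [-5,-35,0,-1],
    [-5,-35,0,-1],
    [-5,-35,0,-1],
  ],
)

```text
clock: 29.13
tool_pos: [0.4488, -0.013, 0.2009]
orientation: [180.0, 0.1, 175.5]
force: [1.0, -1.1, -0.1]
opening: 0.0751
```

```bash
python3 - <<'E'
from h import *
s=snap('top','t10'); o=s['obs']; print(o['clock'],o['tool_pos'],o['orientation'],o['opening'],o['force'])
S=snap('side','s10'); crop('s10',300,230,420,350,5,'c15')
print(w2px(s,(.4717,.3035,.084)),w2px(S,(.4717,.3035,.084)))
crop('t10',95,210,190,300,6,'c16')
E
```

```text
29.1333 [ 0.44877882 -0.013031    0.20090309] [1.79977686e+02 5.95504440e-02 1.75513330e+02] 0.07508142798874733 [ 0.96656565 -1.14551984 -0.1376804 ]
[132.16809329 255.29727836] [362.2677786  292.87201416]
```

View pics/c15.png

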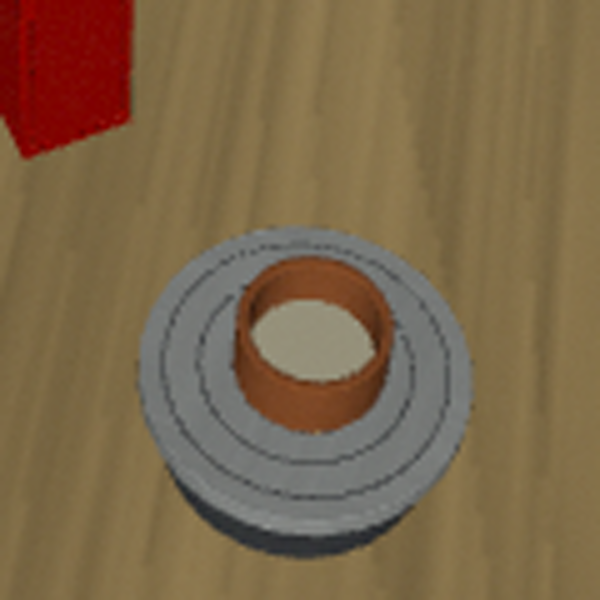

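View pics/c16.png

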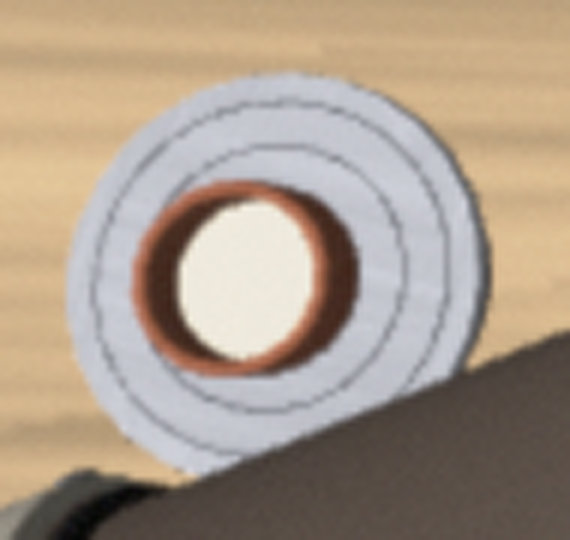

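Emit:
jog_arm(
  commands=[
    [-5,-35,0,0],
    [-5,-35,0,0],
    [-5,-35,0,0],
    [-5,-35,0,0],
    [-5,-35,0,0],
    [-4.5,-35,0,0],
    [0,-30,0,0],
    [0,-22,0,0],
    [0,-14,0,0],
    [0,-6.5,0,0],
  ],
)

```text
clock: 30.07
tool_pos: [0.4198, -0.2956, 0.2003]
orientation: [-180.0, -0.0, 175.4]
force: [-0.2, 0.1, -0.7]
opening: 0.0748
```

Emit:
jog_arm(
  commands=[
    [0,0,0,0],
    [0,0,0,0],
    [0,0,0,0],
    [0,0,0,0],
    [0,0,0,0],
    [0,0,0,0],
    [0,0,0,0],
    [0,0,0,0],
    [0,0,0,0],
    [0,0,0,0],
  ],
)

```text
clock: 30.9
tool_pos: [0.4199, -0.2939, 0.2001]
orientation: [180.0, 0.0, 175.5]
force: [0.2, 0.4, 0.3]
opening: 0.0749
```

```bash
python3 - <<'E'
from h import *
s=snap('wrist','w11'); o=s['obs']; print(o['clock'],o['tool_pos'],o['orientation'],o['opening'],o['force'])
print(w2px(s,(.420,-.294,.128)),w2px(s,(.509,-.3035,.123)))
crop('w11',160,90,480,290,2.5,'c17')
E
```

```text
30.9 [ 0.41986471 -0.29389319  0.20005274] [1.79999540e+02 8.72499708e-05 1.75539602e+02] 0.0749405903200417 [0.24558644 0.37006732 0.32912481]
[315.50873131 207.01856913] [312.87456109 293.51084829]
```

View pics/c17.png

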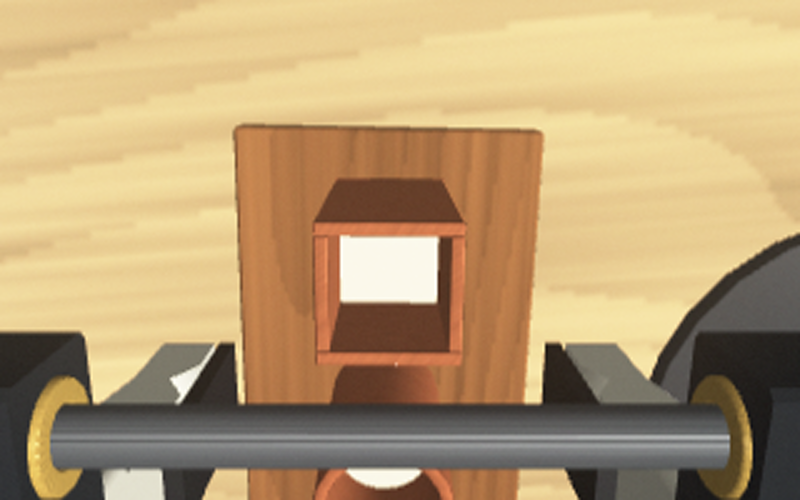

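Emit:
jog_arm(
  commands=[
    [0,0,-10,0],
    [0,0,-20,0],
    [0,0,-25,0],
    [0,0,-25,0],
    [0,0,-18,0],
    [0,0,-12,0],
    [0,0,-6,0],
    [0,0,-3,0],
    [0,0,0,0],
    [0,0,0,0],
  ],
)

```text
clock: 31.78
tool_pos: [0.4203, -0.2941, 0.0815]
orientation: [-180.0, 0.0, 175.5]
force: [0.2, -0.1, 0.1]
opening: 0.075
```

Emit:
jog_arm(
  commands=[
    [0,0,0,0],
    [0,0,0,0],
    [0,0,0,0],
    [0,0,0,0],
    [0,0,0,0],
    [0,0,0,0],
    [0,0,0,0],
    [0,0,0,0],
    [0,0,0,0],
    [0,0,0,0],
  ],
  fingers=40,
)

```text
clock: 32.62
tool_pos: [0.4201, -0.294, 0.0814]
orientation: [-180.0, 0.0, 175.5]
force: [-1.3, 0.9, 5.3]
opening: 0.0518
```

Emit:
jog_arm(
  commands=[
    [0,0,5,0],
    [0,0,15,0],
    [0,0,20,0],
    [0,0,15,0],
    [0,0,5,0],
    [0,0,0,0],
    [0,0,0,0],
    [0,0,0,0],
    [0,0,0,0],
    [0,0,0,0],
  ],
)

```text
clock: 33.45
tool_pos: [0.4193, -0.2938, 0.1401]
orientation: [180.0, -0.1, 175.5]
force: [-0.2, 0.1, -2.8]
opening: 0.0519
```

Emit:
jog_arm(
  commands=[
    [4,10,0,0],
    [8,20,0,0],
    [10,25,0,0],
    [10,25,0,0],
    [10,25,0,0],
    [10,25,0,0],
    [10,25,0,0],
    [10,25,0,0],
    [10,25,0,0],
    [8,20,0,0],
  ],
)

```text
clock: 34.28
tool_pos: [0.5103, -0.0667, 0.1409]
orientation: [180.0, 0.0, 175.6]
force: [-0.3, -0.3, -2.5]
opening: 0.0521
```

Emit:
jog_arm(
  commands=[
    [6,15,0,0],
    [4.5,9.5,0,0],
    [2,5,0,0],
    [0,0,-6,0],
    [0,0,-14,0],
    [0,0,-14,0],
    [0,0,-10,0],
    [0,0,-6,0],
    [0,0,-4,0],
    [0,0,-2,0],
  ],
)

```text
clock: 35.12
tool_pos: [0.5221, -0.0399, 0.0846]
orientation: [-180.0, -0.0, 175.5]
force: [-0.1, -0.1, -1.6]
opening: 0.0518
```

Emit:
jog_arm(
  commands=[
    [0,0,-1,0],
    [0,0,-0.5,0],
    [0,0,-0.5,0],
    [0,0,0,0],
    [0,0,0,0],
    [0,0,0,0],
    [0,0,0,0],
    [0,0,0,0],
    [0,0,0,0],
    [0,0,0,0],
  ],
)

```text
clock: 35.95
tool_pos: [0.5223, -0.0399, 0.0845]
orientation: [-180.0, 0.0, 175.6]
force: [-4.3, -1.2, 6.6]
opening: 0.052
```

```bash
python3 - <<'E'
from h import *
s=snap('side','s12'); o=s['obs']; print(o['clock'],o['tool_pos'],o['orientation'],o['opening'],o['force'])
crop('s12',270,60,440,240,4,'c18')
E
```

```text
35.95 [ 0.52234178 -0.0398641   0.08445662] [-1.79975864e+02  3.62996191e-02  1.75555493e+02] 0.051979126562007746 [-4.26861677 -1.19222162  6.62540701]
```

View pics/c18.png

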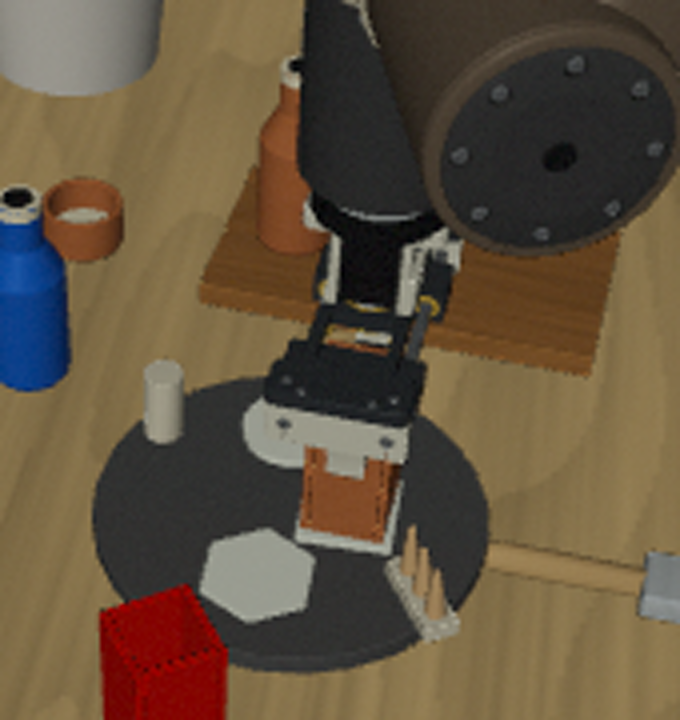

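Emit:
jog_arm(
  commands=[
    [0,0,0,0],
    [0,0,0,0],
    [0,0,0,0],
    [0,0,0,0],
    [0,0,10,0],
    [0,0,20,0],
    [0,0,30,0],
    [0,0,30,0],
    [0,0,20,0],
    [0,0,10,0],
  ],
  fingers=75,
)

```text
clock: 36.83
tool_pos: [0.5238, -0.0393, 0.2071]
orientation: [179.9, 0.3, 175.6]
force: [-0.3, 0.2, 0.8]
opening: 0.0751
```

Emit:
jog_arm(
  commands=[
    [-1.5,-15,0,0.4],
    [-1.5,-25,0,0.5],
    [-1.5,-30,0,0.5],
    [-1.5,-35,0,0.5],
    [-1.5,-35,0,0.5],
    [-1.5,-35,0,0.5],
    [-1.5,-35,0,0.5],
    [-1.5,-28,0,0.5],
    [-1.5,-17,0,0.5],
    [0,-9,0,0],
  ],
)

```text
clock: 37.67
tool_pos: [0.508, -0.3055, 0.2025]
orientation: [180.0, -0.1, 179.8]
force: [0.1, 0.0, 0.7]
opening: 0.0751
```

Emit:
jog_arm(
  commands=[
    [0,0,-10,0],
    [0,0,-10,0],
    [0,0,0,0],
    [0,0,0,0],
    [0,0,0,0],
    [0,0,0,0],
    [0,0,0,0],
    [0,0,0,0],
    [0,0,0,0],
    [0,0,0,0],
  ],
)

```text
clock: 38.5
tool_pos: [0.5089, -0.3034, 0.1833]
orientation: [-180.0, 0.0, 179.9]
force: [1.0, 0.5, -0.0]
opening: 0.0748
```

```bash
python3 - <<'E'
from h import *
s=snap('wrist','w13'); o=s['obs']; print(o['clock'],o['tool_pos'],o['orientation'],o['opening'],o['force'])
print(w2px(s,(.509,-.3035,.123)),w2px(s,(.599,-.313,.158)))
crop('w13',160,90,480,290,2.5,'c19')
S=snap('side','s13'); print(w2px(S,(.5225,-.0395,.131)))
crop('s13',270,60,440,240,4,'c20')
E
```

```text
38.5 [ 0.50894567 -0.30337355  0.18327198] [-1.79995040e+02  2.12035016e-02  1.79945059e+02] 0.0748257467766637 [ 0.97083332  0.51921913 -0.0047492 ]
[315.43496073 211.13931059] [303.53518728 333.00665947]
[360.09193421 152.15206663]
```

View pics/c19.png

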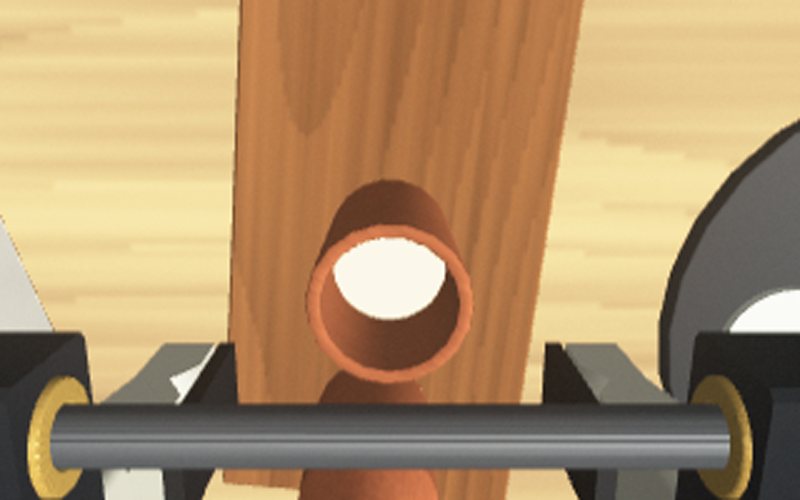

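View pics/c20.png

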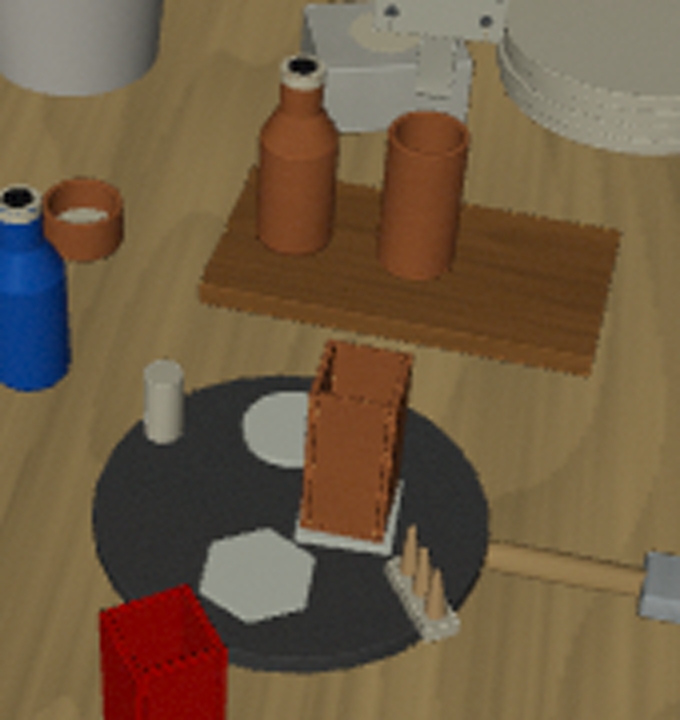

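Emit:
jog_arm(
  commands=[
    [0,0,-10,0],
    [0,0,-20,0],
    [0,0,-25,0],
    [0,0,-20,0],
    [0,0,-15,0],
    [0,0,-10,0],
    [0,0,-6,0],
    [0,0,-4,0],
    [0,0,0,0],
    [0,0,0,0],
  ],
)

```text
clock: 39.43
tool_pos: [0.5093, -0.3036, 0.0736]
orientation: [-180.0, 0.0, 179.9]
force: [-0.4, -0.4, 0.2]
opening: 0.0752
```

Emit:
jog_arm(
  commands=[
    [0,0,0,0],
    [0,0,0,0],
    [0,0,0,0],
    [0,0,0,0],
    [0,0,0,0],
    [0,0,0,0],
    [0,0,0,0],
    [0,0,0,0],
    [0,0,0,0],
    [0,0,0,0],
  ],
  fingers=45,
)

```text
clock: 40.27
tool_pos: [0.5091, -0.3035, 0.0736]
orientation: [-180.0, 0.0, 179.9]
force: [-2.0, 1.0, 5.4]
opening: 0.0544
```

Emit:
jog_arm(
  commands=[
    [0,0,5,0],
    [0,0,15,0],
    [0,0,25,0],
    [0,0,25,0],
    [0,0,25,0],
    [0,0,20,0],
    [0,0,15,0],
    [0,0,5,0],
    [0,0,0,0],
    [0,0,0,0],
  ],
)

```text
clock: 41.1
tool_pos: [0.5083, -0.3031, 0.207]
orientation: [179.9, -0.1, 179.9]
force: [-1.7, -0.3, -3.3]
opening: 0.0551
```

Emit:
jog_arm(
  commands=[
    [2,10,0,0],
    [4,20,0,0],
    [5,28,0,0],
    [6,30,0,0],
    [6,30,0,0],
    [6,30,0,0],
    [6,30,0,0],
    [6,30,0,0],
    [6,30,0,0],
    [5,28,0,0],
  ],
)

```text
clock: 41.93
tool_pos: [0.5602, -0.0354, 0.2065]
orientation: [-180.0, -0.1, 180.0]
force: [-0.8, 0.2, -2.8]
opening: 0.0549
```

Emit:
jog_arm(
  commands=[
    [4,25,0,0],
    [3,18,0,0],
    [1,12,0,0],
    [1,7.5,0,0],
    [0,0,0,0],
    [0,0,-10,0],
    [0,0,-20,0],
    [0,0,-25,0],
    [0,0,-20,0],
    [0,0,-15,0],
  ],
)

```text
clock: 42.77
tool_pos: [0.5683, 0.0235, 0.1154]
orientation: [-180.0, -0.2, 179.8]
force: [-0.2, -0.7, -2.0]
opening: 0.0548
```

Emit:
jog_arm(
  commands=[
    [0,0,-12,0],
    [0,0,-10,0],
    [0,0,-8,0],
    [0,0,-5,0],
    [0,0,-3,0],
    [0,0,-2,0],
    [0,0,-1,0],
    [0,0,0,0],
    [0,0,0,0],
    [0,0,0,0],
  ],
)

```text
clock: 43.6
tool_pos: [0.5701, 0.0252, 0.0775]
orientation: [180.0, 0.0, 179.9]
force: [-0.7, -0.1, -2.0]
opening: 0.0545
```

```bash
python3 - <<'E'
from h import *
s=snap('side','s14'); o=s['obs']; print(o['clock'],o['tool_pos'],o['orientation'],o['opening'],o['force'])
crop('s14',270,60,440,240,4,'c21')
E
```

```text
43.6 [0.57012834 0.02521657 0.07751796] [1.79984844e+02 4.41725574e-02 1.79945747e+02] 0.05452292444515858 [-0.67818626 -0.11120523 -1.95458811]
```

View pics/c21.png

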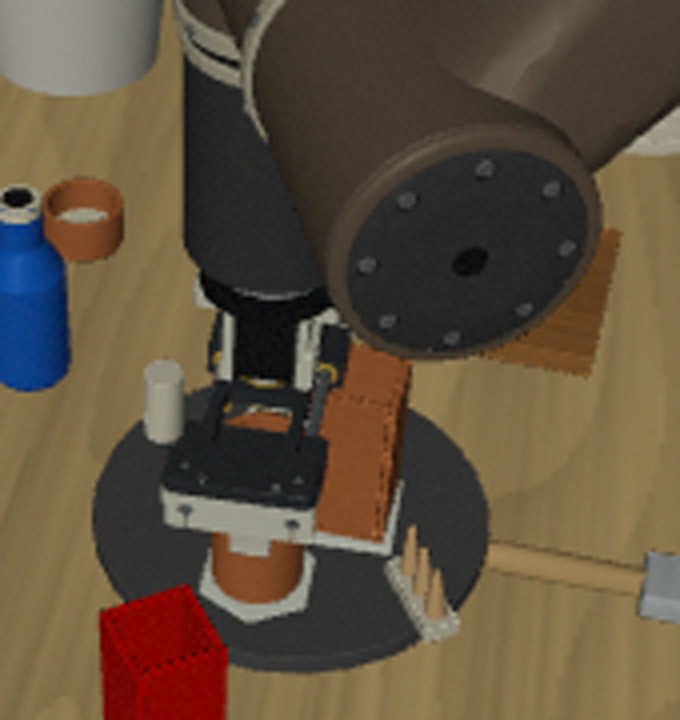

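Still hanging slightly, so I lower it until it touches, then release.

Emit:
jog_arm(
  commands=[
    [0,0,-0.5,0],
    [0,0,-0.5,0],
    [0,0,0,0],
    [0,0,0,0],
    [0,0,0,0],
    [0,0,0,0],
    [0,0,0,0],
    [0,0,0,0],
    [0,0,0,0],
    [0,0,0,0],
  ],
)

```text
clock: 44.48
tool_pos: [0.5701, 0.0252, 0.0766]
orientation: [180.0, 0.0, 180.0]
force: [-1.9, 2.1, 5.6]
opening: 0.0546
```

Emit:
jog_arm(
  commands=[
    [0,0,0,0],
    [0,0,0,0],
    [0,0,0,0],
    [0,0,0,0],
    [0,0,0,0],
    [0,0,10,0],
    [0,0,25,0],
    [0,0,30,0],
    [0,0,30,0],
    [0,0,30,0],
  ],
  fingers=75,
)

```text
clock: 45.32
tool_pos: [0.5697, 0.0249, 0.2032]
orientation: [-180.0, 0.0, 179.9]
force: [0.5, 0.6, 0.4]
opening: 0.0746
```

```bash
python3 - <<'E'
from h import *
s=snap('wrist','w15'); o=s['obs']; print(o['clock'],o['tool_pos'],o['orientation'],o['opening'],o['force'])
print(w2px(s,(.5700,.025,.126)))
crop('w15',160,90,480,290,2.5,'c22')
E
```

```text
45.3167 [0.56966202 0.024921   0.20323689] [-1.79994164e+02  1.48372291e-02  1.79944921e+02] 0.07461515213810653 [0.45029676 0.60637078 0.39415163]
[315.675493   205.47273063]
```

View pics/c22.png

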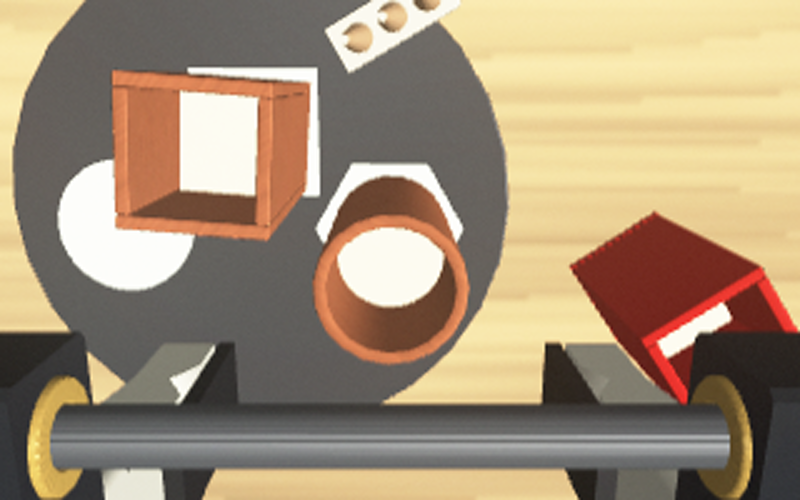

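Emit:
jog_arm(
  commands=[
    [1,-15,2,0],
    [3,-30,2,0],
    [3,-35,2,0],
    [3,-35,2,0],
    [3,-35,2,0],
    [3,-38,0,0],
    [3,-38,0,0],
    [4,-38,0,0],
    [3,-35,0,0],
    [2,-22,0,0],
  ],
  fingers=60,
)

```text
clock: 46.2
tool_pos: [0.5976, -0.2992, 0.2114]
orientation: [-180.0, 0.0, 179.8]
force: [0.5, 0.7, -0.0]
opening: 0.06
```

Emit:
jog_arm(
  commands=[
    [1,-12,0,0],
    [0,-5,0,0],
    [0,0,0,0],
    [0,0,0,0],
    [0,0,0,0],
    [0,0,0,0],
    [0,0,0,0],
    [0,0,0,0],
    [0,0,0,0],
    [0,0,0,0],
  ],
)

```text
clock: 47.03
tool_pos: [0.5989, -0.3126, 0.2112]
orientation: [-180.0, 0.0, 180.0]
force: [-0.1, -0.2, -0.0]
opening: 0.0601
```

```bash
python3 - <<'E'
from h import *
s=snap('wrist','w16'); o=s['obs']; print(o['clock'],o['tool_pos'],o['orientation'],o['opening'],o['force'])
print(w2px(s,(.599,-.313,.158)))
crop('w16',160,90,480,290,2.5,'c23')
E
```

```text
47.0333 [ 0.59892467 -0.31264265  0.21115085] [-1.79999617e+02  5.79198772e-03  1.79960492e+02] 0.06006458359826242 [-0.11897981 -0.16104777 -0.04950785]
[315.13849739 213.95320046]
```

View pics/c23.png

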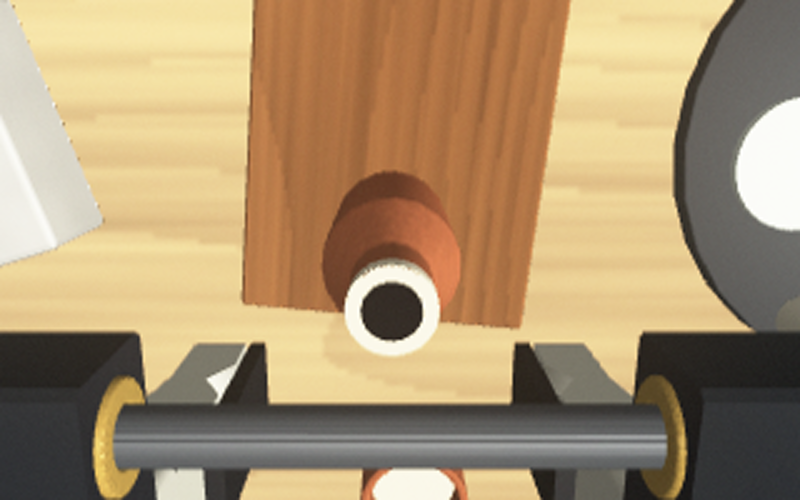

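Emit:
jog_arm(
  commands=[
    [0,0,-10,0],
    [0,0,-15,0],
    [0,0,-18,0],
    [0,0,-15,0],
    [0,0,-12,0],
    [0,0,-8,0],
    [0,0,-4,0],
    [0,0,-1,0],
    [0,0,0,0],
    [0,0,0,0],
  ],
)

```text
clock: 47.92
tool_pos: [0.5994, -0.3131, 0.1289]
orientation: [-180.0, 0.1, 179.9]
force: [0.5, -0.1, -0.6]
opening: 0.06
```

Emit:
jog_arm(
  commands=[
    [0,0,0,0],
    [0,0,0,0],
    [0,0,0,0],
    [0,0,0,0],
    [0,0,0,0],
    [0,0,0,0],
    [0,0,0,0],
    [0,0,0,0],
    [0,0,0,0],
    [0,0,0,0],
  ],
  fingers=10,
)

```text
clock: 48.75
tool_pos: [0.5989, -0.3128, 0.1282]
orientation: [180.0, 0.0, 179.9]
force: [-0.1, 2.2, 2.9]
opening: 0.0301
```

Emit:
jog_arm(
  commands=[
    [0,0,5,0],
    [0,0,15,0],
    [0,0,20,0],
    [0,0,15,0],
    [0,0,5,0],
    [0,0,0,0],
    [0,0,0,0],
    [0,0,0,0],
    [0,0,0,0],
    [0,0,0,0],
  ],
)

```text
clock: 49.58
tool_pos: [0.5984, -0.3128, 0.1869]
orientation: [180.0, -0.1, 179.9]
force: [0.6, -0.6, -3.2]
opening: 0.0299
```

Emit:
jog_arm(
  commands=[
    [-2,10,0,0],
    [-3,20,0,0],
    [-4,25,0,0],
    [-4,28,0,0],
    [-4,28,0,0],
    [-4,28,0,0],
    [-4,25,0,0],
    [-3,20,0,0],
    [-2,12,0,0],
    [-1,6,0,0],
  ],
)

```text
clock: 50.42
tool_pos: [0.5675, -0.1092, 0.1881]
orientation: [180.0, 0.0, -180.0]
force: [0.3, -1.1, -3.3]
opening: 0.0295
```

Emit:
jog_arm(
  commands=[
    [0,3.5,0,0],
    [0,0,-5,0],
    [0,0,-12,0],
    [0,0,-13,0],
    [0,0,-10,0],
    [0,0,-7,0],
    [0,0,-4,0],
    [0,0,-3,0],
    [0,0,-2,0],
    [0,0,0,0],
  ],
)

```text
clock: 51.25
tool_pos: [0.5679, -0.1075, 0.132]
orientation: [-180.0, -0.0, 179.9]
force: [0.5, -0.2, -3.6]
opening: 0.0295
```

Emit:
jog_arm(
  commands=[
    [0,0,-0.5,0],
    [0,0,-0.5,0],
    [0,0,-0.5,0],
    [0,0,0,0],
    [0,0,0,0],
    [0,0,0,0],
    [0,0,0,0],
    [0,0,0,0],
    [0,0,0,0],
    [0,0,0,0],
  ],
)

```text
clock: 52.08
tool_pos: [0.5683, -0.1074, 0.1311]
orientation: [-180.0, 0.1, 180.0]
force: [-0.7, 1.2, 5.4]
opening: 0.0298
```

```bash
python3 - <<'E'
from h import *
s=snap('side','s17'); o=s['obs']; print(o['clock'],o['tool_pos'],o['orientation'],o['opening'],o['force'])
crop('s17',270,60,440,240,4,'c24')
E
```

```text
52.0833 [ 0.56831905 -0.10739743  0.13109434] [-1.79998064e+02  6.16873579e-02  1.79950523e+02] 0.029815884022464184 [-0.68121861  1.17670567  5.4291321 ]
```

View pics/c24.png

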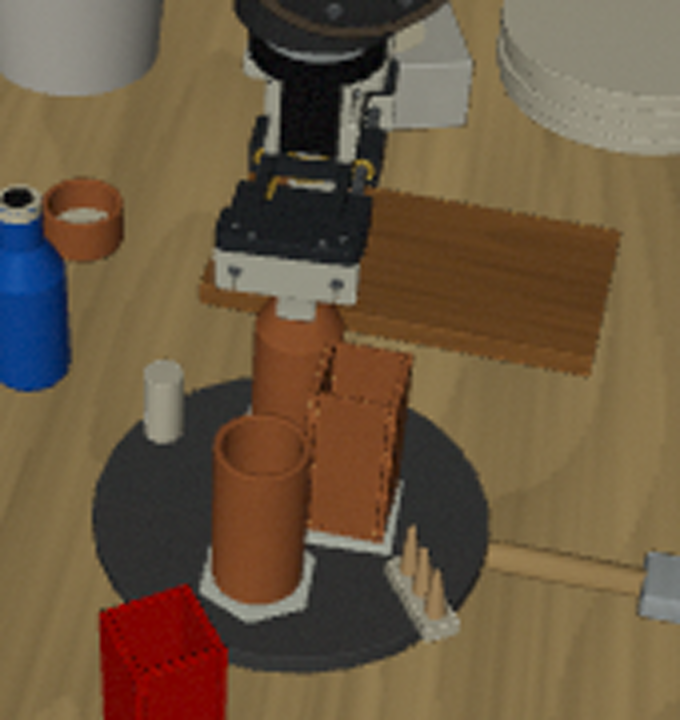

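Touching. Release, lift and retreat to the right to free the top view.

Emit:
jog_arm(
  commands=[
    [0,0,0,0],
    [0,0,0,0],
    [0,0,0,0],
    [0,0,0,0],
    [0,0,0,0],
    [0,0,10,0],
    [0,0,20,0],
    [0,0,30,0],
    [0,0,30,0],
    [0,0,15,0],
  ],
  fingers=60,
)

```text
clock: 52.97
tool_pos: [0.5692, -0.1078, 0.2403]
orientation: [-180.0, 0.3, 180.0]
force: [0.3, -0.8, 1.0]
opening: 0.0601
```

Emit:
jog_arm(
  commands=[
    [-5,-15,0,0],
    [-12,-30,0,0],
    [-13,-35,0,0],
    [-13,-35,0,0],
    [-13,-35,0,0],
    [-13,-35,0,0],
    [-13,-35,0,0],
    [-13,-35,0,0],
    [-13,-35,0,0],
    [-13,-35,0,0],
  ],
)

```text
clock: 53.8
tool_pos: [0.4459, -0.4341, 0.2366]
orientation: [-180.0, 0.0, 180.0]
force: [1.4, 0.2, 0.5]
opening: 0.0598
```

Emit:
jog_arm(
  commands=[
    [-13,-35,0,0],
    [-13,-35,0,0],
    [-13,-35,0,0],
    [-13,-30,0,0],
    [-5,-15,0,0],
    [0,0,0,0],
    [0,0,0,0],
    [0,0,0,0],
    [0,0,0,0],
    [0,0,0,0],
  ],
)

```text
clock: 54.63
tool_pos: [0.3906, -0.5815, 0.2362]
orientation: [-180.0, 0.0, -180.0]
force: [-0.4, -1.0, -0.2]
opening: 0.0601
```

```bash
python3 - <<'E'
from h import *
s=snap('top','t18'); o=s['obs']; print(o['clock'],o['tool_pos'],o['opening'],o['force'])
crop('t18',250,145,395,290,4,'c25'); S=snap('side','s18')
for p in [(.5678,-.107,.161),(.5226,-.0397,.131),(.5694,.025,.126)]: print((w2px(s,p)-[250,145]+.5)*4-.5)
E
```

```text
54.6333 [ 0.39064695 -0.58149217  0.23615509] 0.06013862907513008 [-0.40627997 -0.95668634 -0.20163237]
[458.6719523  235.00473155]
[293.51119741 343.24112071]
[148.8110624  234.22353857]
```

View pics/c25.png

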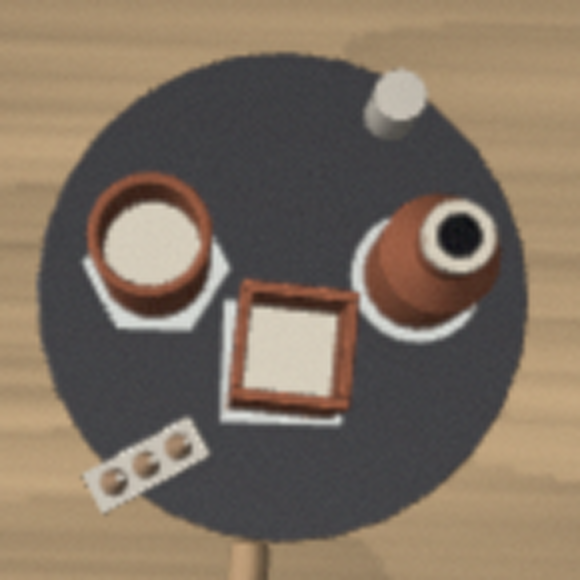

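View pics/s18.png

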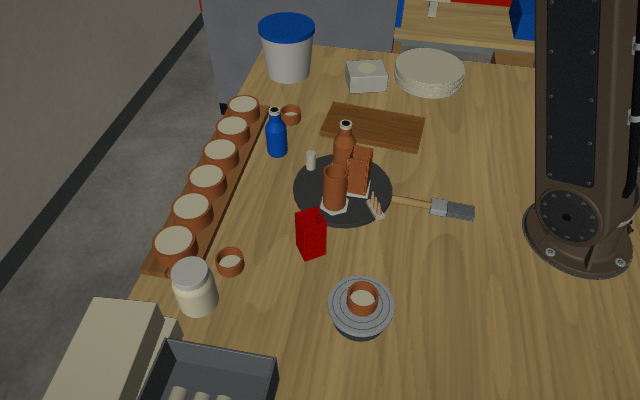

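```bash
python3 - <<'E'
from h import *
print(close_job(), get_obs()['clock'])
E
```

```text
the job is handed in; nothing more can be done
the job is handed in; nothing more can be done
```

I moved the bottle, canister and beaker to the side board and put the dish on the banding wheel. I then returned the canister, beaker and bottle to their own tiles, let everything go, and backed the arm away to the right. I handed the job in after about 54.6 s on the robot's clock; `close_job` reported no verdict.

- **Pots:** in the last top view all three stand upright. Measured against the tile centres, the bottle and beaker are within about 1 mm, and the canister is about 2–3 mm off (limit 12 mm).
- **Dish:** when checked just after release it was about 1–2 mm from the wheel's centre (limit 15 mm). The final side view shows it still upright there.
- **Arm:** the gripper is open and clear of everything, and the final force reading was about 1 N, the same as in free air.
- **Disagreements:** at the start, the side camera placed the pots about 5 mm further in y than the top and wrist cameras. I used the top and wrist values, and the grasps and placings agreed with them. The beaker read about 54.5 mm between the fingers instead of 56 mm, but it was held firmly both times.

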